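# Hang a spanner in its bay and press in the bay's label holder

### The job

Give the loose spanner its labelled place on the sloping spanner rack: hang it by its eye on the one free peg, jaw downwards and right down against the rack's face, and let go of it. Then push the tongue of the loose label holder down behind the lip below that same peg, against the spring, until its shoulder sits on the lip and it lies flat on the face, and finish while still gripping it and holding it pressed fully home, so that a colleague can put the screw in. Leave the pliers and the circuit board that lie beside the rack where they are.

Things in the scene. Friction and masses are not known exactly. Their poses are not given: they have to be found in the camera images.
- spanner: loose flat open-ended steel spanner lying on the bench: 119 mm over all, 8 mm thick, shank 16 mm wide, jaw head 36 mm wide, round eye at the other end; 0.11 kg. Origin: underside, middle of the shank, near the centre of mass; x along the shank to the eye, z up. Starts with the eye away from the robot within 0.5 rad. On the peg it hangs jaw down the slope
- eye (a point): centre of the spanner's round eye on the underside, 53 mm from the spanner's origin along its x; hole 14 mm across, ring 26 mm outside; the jaw tips lie 53 mm from the origin the other way
- holder: loose label holder, black plastic with a white card in its window, lying face up on the bench: body 44 mm (x) by 46 mm (y) by 10 mm thick, gripped by its sides (46 mm); 0.04 kg. Origin: centre of the body's underside; x away from the tongue, z out of the card side; shoulder at x = -22 mm, screw slot at x = +16 mm. Starts with the tongue towards the robot within 0.5 rad
- tongue (a point): middle of the tip of the holder's tongue, on the underside, 36 mm from the holder's origin along -x; the tongue is 38 mm wide, 4 mm thick with a rounded tip, flush with the underside, and sticks out 14 mm from the shoulder
- peg_root (a point): foot of the rack's one free peg on the sloping face. x up the slope, y left along the rack, z out of the face along the peg (the face rises away from the robot at 25 degrees). Peg: round steel pin 8 mm across, 32 mm long, square to the face, round tip. The rack has three bays 90 mm apart along y, shuffled; the other two hold a fixed spanner and a label holder screwed on
- slot (a point): on the face 184 mm down the slope from the free peg, level with the top edge of the lip, at the middle of the channel; axes as peg_root. The lip stands 6 mm off the face, is 2.5 mm thick, rounded on top; the channel behind it is 18 mm deep, 42 mm wide. Home: the holder's underside on the face, shoulder on the lip, origin at x = +22 mm, y = 0, its x up the slope
- strip (a joint): spring strip in the channel, m pressed down the slope: 0 at rest (8 mm below the lip's top edge), 0.006 with the holder home, 0.007 at its stop; it pushes back with 2.8 N at 0 and 7 N at home, so a holder that is let go comes back out by some mm. A colleague's screw goes into a threaded hole 38 mm up the slope from the lip's top edge
- pliers: needle-nose pliers with blue handles, 180 mm long, 11 mm thick, lying on the bench at the left of the rack; a bystander, leave it where it is
- board: green circuit board with parts on it, 60x85x18 mm, lying on the bench at the right of the rack; a bystander, leave it where it is

How it is judged:
On the way, in this order (a step that is already met when the one before it is completed fails the run):
1. the spanner hangs by its eye on the free peg, down against the face, and nothing of the robot touches it (x of eye in the frame of peg_root between -0.006 and 0.006 m and y of eye in the frame of peg_root between -0.006 and 0.006 m and z of eye in the frame of peg_root between -0.004 and 0.008 m and x of spanner in the frame of peg_root below -0.035 m and angle between the z axis of spanner and the z axis of peg_root, either way round below 0.2 rad and contact force between each of the arm, the fingers and spanner below 0.05 N and linear speed of spanner below 0.03 m/s), for 0.3 s.
2. the holder's tongue is behind the lip and rests on the spring strip (x of holder in the frame of slot below 0.03 m and z of holder in the frame of slot between -0.003 and 0.005 m and value of joint strip above 0.0006 m), for 0.02 s.
At the end, for the whole second after the job is handed in: For the last second the spanner hangs untouched on the free peg (eye within 6 mm of its axis, within 8 mm of the face); the holder, gripped with over 2 N, is home: within 1.8 mm of the lip, 4 mm of the channel's middle, 3 mm and 0.1 rad of flat on the face, the strip down over 4.5 mm (all of step 1 and y of holder in the frame of slot between -0.004 and 0.004 m and angle between the z axis of holder and the z axis of slot, either way round below 0.1 rad and angle between the x axis of holder and the x axis of slot, either way round below 0.1 rad and x of holder in the frame of slot between 0.0196 and 0.0238 m and z of holder in the frame of slot between -0.003 and 0.003 m and value of joint strip above 0.0045 m and contact force between the fingers and holder above 2 N and linear speed of holder below 0.01 m/s); the arm keeps its last pose, push and grip.
It fails at once if the pliers or the circuit board are shifted by more than 30 mm (distance of any of pliers, board from where it was at the start of the episode above 0.03 m).
It also fails if it takes over 67 s, if anything falls off the work surface, if the arm or the gripper's body presses on something with over 40 N, if the wrist force passes 120 N, or if a joint passes its speed limit or range.

### The arm

A 6-joint arm with a two-finger parallel gripper is mounted at the origin on a cart in front of the work surface, level with it; the furniture and walls round the work are solid. World frame = base frame: x ahead of the robot, y to its left, z up, the work surface at z = 0. Lengths are in m, angles in rad, forces in N, time in s.
With the tool pointing down it reaches from about 0.325 to 0.9 m from the base axis. Payload 3.5 kg.
Tool frame: the origin (TCP) lies at the very end of the fingers, on their centre line; the grasp point (between the pads) lies 19 mm behind it (env.grasp_offset is the y of the grasp point in the tool frame, in m); y points along the fingers, z is the direction in which the jaws open and shut, and the axes are right-handed (so a half turn about y gives the same grasp; the last joint's range is limited). The gripper opens to 85 mm and grips with 20 to 120 N. Pads are 22 mm wide; open, the fingers measure 114 mm over their backs; the gripper's body (76 mm by 85 mm) begins 54 mm behind the grasp point. The pads swing forward as they close: fully open they stand 13 mm farther back than shut.
Start: joints at [-1.368, 0.276, -0.026, 1.268, 0, 1.467], TCP at [0.188, -0.596, 0.231] pointing down, gripper open.
Joint ranges: [-3.12, 3.12], [-0.85, 1.88], [-1.08, 1.24], [-1.95, 2.15], [-1.57, 1.53], [-3.14, 3.14]. Speed limits (rad/s): [2.57, 2.57, 3.14, 3.14, 3.14, 3.14].

### API

Orientations are given as [roll, pitch, yaw] about the fixed x, y, z axes, in that order (R = Rz(yaw) Ry(pitch) Rx(roll)).
In Python, from station import env, viewer gives the robot as it stands.
- The arm moves only by the tool carry_out, never from a script. Its argument "motion" is a list of rows, each an object of numbers: "x", "y", "z": the shift along the tool's x, y, z in mm; "rx", "ry", "rz": the turn, a rotation vector about the tool's x, y, z in degrees; "claw": the finger opening in mm, from 0 to 85.4. In form: [{"x": .., "y": .., "z": .., "rx": .., "ry": .., "rz": .., "claw": ..}, ...]. A call has 1 to 8 rows; each row shifts and turns the commanded pose from where the row before left it, along the tool's axes as they then stand; what a row does not reach is not made up. A row lasts 1/10 s, in which the tool goes at most 50 mm and 8.59 degrees, less where a joint would pass 70% of its speed; a pose out of reach is approached as far as the arm can. A call with a gripper value outside its range is refused whole. The fingers move at their own pace and stop on an object; the grip force is fixed at half the most. Time passes only in rows, so rows that do not move let the fingers close. It gives the time, the measured TCP pose, the force and the opening at its end, in the units of the state.
- env.observe(): the state, without advancing time (a new reading comes with each control period).
- viewer.snapshot(name): name is "scene" or "top"; returns (picture, depth): 420x560x3 uint8, red, green, blue; 420x560 float32, m along the optical axis (not along the pixel's ray), 0 where there is no reading.
- viewer.camera_params(name): a dict with "fx", "fy", "cx", "cy" (pixels), "view" (4x4, takes a point from world to camera coordinates). Camera axes: x right, y up, looking along -z (the intrinsics and any distortion apply to the point x, -y, -z); pixel columns grow to the right and rows downward; lengths in m; the calibration is good to about 2 mm. A picture is of the moment at which its call begins. camera_params takes no time and is no camera call.
- env.finish_job(): hands the job in, once; it reports no verdict.
Trained networks look in the newest picture that a camera, given by its name, has taken for a name from the list of things; names that differ only in an ending like _2 or _b are one class to them, and where a whole thing is asked for, a point or a joint stands for the part that bears it (a point fixed in the world has none). Each returns a list of dicts, best first, with "p" (0 to 1); they miss things now and then, are a little off and sometimes report something else, mostly with a low value. They report only what shows in the picture. A call takes as long as a camera call.
- viewer.find_in(camera, query): "pixel" ([column, row] in pixels, amid what is visible of it).
- viewer.tip_of(camera, query): "pixel" ([column, row] in pixels: a listed point, or the origin of a listed thing).
The state is a dict: "clock": time; "joints": joint angles; "joint_velocities": joint speeds; "joint_torque": joint torques, N m; "ee_pos": TCP position; "tcp_rot": TCP orientation; "force": force on the tool from outside, world axes, zero at the start; "ft_torque": the same for the moment, N m; "opening": opening from 0.0 (shut) to 1.0 (fully open).
Only numpy, scipy, OpenCV 4.12 (cv2) and the standard library are available. Lean on these libraries where they do the work, as an engineer would, in place of code of your own. Each camera call takes 0.05 s, during which the arm holds its last target.

## Working session

There is one attempt and no reset: what is moved stays moved. The work goes in short steps, Python scripts to look and compute and a tool call to move; the robot and the scene stay as the last step left them, time stands still between calls to the robot, and variables do not carry over. Pictures are saved under pics/ and viewed, and the job is handed in when it is done.

Besides the shell and the picture viewer there is one more tool, called after "Emit:" as name([rows], argument=value, ...), one row to a line, values as JSON. carry_out: Moves the arm, as the interface text tells. Its arguments: {"type":"object","properties":{"motion":{"type":"array"}},"required":["motion"]}

```bash
ls; mkdir -p pics
cat > h.py <<'E'
import numpy as np, cv2, json
from station import env, viewer
from scipy.spatial.transform import Rotation as Ro
E
python3 - <<'E'
from h import *
print(env.observe(), env.grasp_offset)
for c in ("scene","top"):
    p,d=viewer.snapshot(c)
    cv2.imwrite(f"pics/{c}0.png",p[:,:,::-1]); np.save(f"{c}0.npy",d)
    print(c,viewer.camera_params(c))
    for q in ("spanner","eye","holder","tongue","peg_root","slot","pliers","board"):
        for f in ("find_in","tip_of"):
            try: print(q,f,[(np.round(r["pixel"],1).tolist(),round(r["p"],2)) for r in getattr(viewer,f)(c,q)][:3])
            except Exception as e: print(q,f,e)
print(env.observe()["clock"])
E
```

```text
pics
{'clock': 0.0, 'joints': array([-1.36838715e+00,  2.77151880e-01, -2.79086102e-02,  1.26801277e+00,
        8.56848782e-08,  1.46740797e+00]), 'joint_velocities': array([-0.0016427 ,  0.00011258,  0.00040186, -0.0012343 ,  0.00031656,
       -0.00079589]), 'joint_torque': array([-9.13844415e-04, -4.45504546e+01,  2.95204872e+01,  1.64683600e-02,
       -1.77042040e-05, -2.26352014e-06]), 'ee_pos': array([ 0.18799519, -0.59522123,  0.23013493]), 'tcp_rot': array([-1.57306109e+00,  2.35074147e-04, -2.83579538e+00]), 'force': array([-0.24200376,  0.20098908, -0.34281438]), 'ft_torque': array([-0.04270677,  0.01028709, -0.08745556]), 'opening': 0.9960062590627095} -0.0187
scene {'fx': 544.0668033521889, 'fy': 544.0668033521889, 'cx': 281.6076597980594, 'cy': 203.51481760046488, 'view': array([[-0.78668672, -0.61719636, -0.01388004,  0.41688659],
       [ 0.46602884, -0.60845212,  0.64234192, -0.30753089],
       [-0.40489643,  0.49885336,  0.76629251, -1.28143015],
       [ 0.        ,  0.        ,  0.        ,  1.        ]])}
spanner find_in [([372.8, 180.3], 0.81)]
spanner tip_of 
[... 910 characters left out ...]
    ,  0.        ,  0.        ,  1.        ]])}
spanner find_in [([379.8, 245.0], 0.66)]
spanner tip_of [([381.1, 244.6], 0.49)]
eye find_in [([381.5, 244.1], 0.62)]
eye tip_of [([388.5, 228.5], 0.56)]
holder find_in [([155.8, 245.2], 0.51)]
holder tip_of [([158.3, 245.5], 0.63)]
tongue find_in [([157.2, 248.7], 0.66), ([381.6, 243.8], 0.32)]
tongue tip_of [([151.8, 259.5], 0.79)]
peg_root find_in [([269.6, 223.3], 0.52)]
peg_root tip_of [([388.0, 227.6], 0.27)]
slot find_in [([268.0, 227.1], 0.5)]
slot tip_of [([269.7, 221.5], 0.72)]
pliers find_in [([168.2, 177.1], 0.78)]
pliers tip_of [([167.8, 181.7], 0.82)]
board find_in [([387.5, 187.4], 0.78)]
board tip_of [([383.1, 187.6], 0.63)]
1.7
```

View pics/scene0.png

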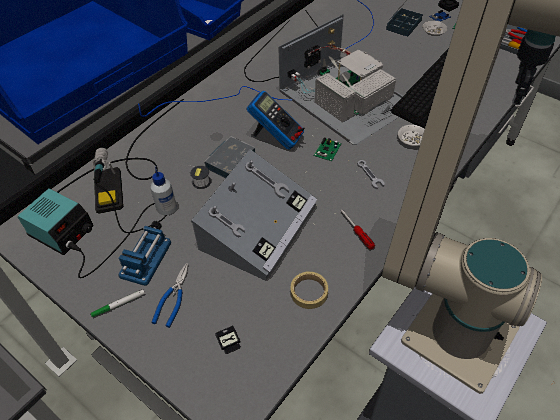

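View pics/top0.png

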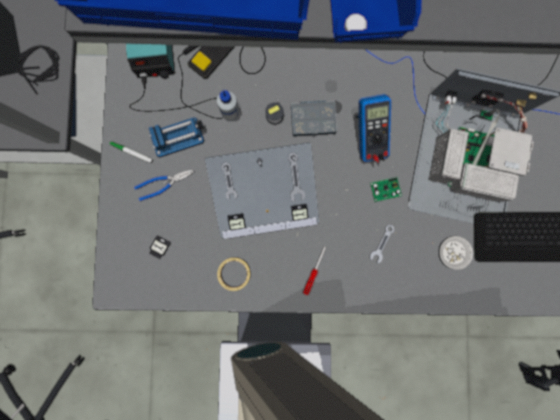

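```bash
cat >> h.py <<'E'
def world(c,uv,d):
    P=viewer.camera_params(c); u,v=uv
    pc=np.array([(u-P["cx"])/P["fx"]*d,-(v-P["cy"])/P["fy"]*d,-d])
    V=P["view"]; return V[:3,:3].T@(pc-V[:3,3])
def cloud(c,d):
    P=viewer.camera_params(c); v,u=np.indices(d.shape)
    pc=np.stack([(u-P["cx"])/P["fx"]*d,-(v-P["cy"])/P["fy"]*d,-d],-1)
    V=P["view"]; return (pc-V[:3,3])@V[:3,:3]
def ray(c,uv):
    P=viewer.camera_params(c);u,v=uv;V=P["view"]
    return -V[:3,:3].T@V[:3,3], V[:3,:3].T@np.array([(u-P["cx"])/P["fx"],-(v-P["cy"])/P["fy"],-1])
def onplane(c,uv,n,o):
    C,r=ray(c,uv); return C+r*(np.dot(n,o-C)/np.dot(n,r))
def proj(c,p):
    P=viewer.camera_params(c);V=P["view"];q=V[:3,:3]@np.asarray(p)+V[:3,3]
    return np.array([P["cx"]+P["fx"]*q[0]/-q[2],P["cy"]-P["fy"]*q[1]/-q[2]])
E
python3 - <<'E'
from h import *
for c,boxes in (("scene",[(190,150,140,130),(345,145,60,60),(200,315,60,50)]),("top",[(200,135,130,110),(360,215,50,60),(135,225,50,45)])):
    im=cv2.imread(f"pics/{c}0.png"); d=np.load(f"{c}0.npy"); W=cloud(c,d)
    for i,(x,y,w,h) in enumerate(boxes):
        s=min(780//w,590//h)
        cv2.imwrite(f"pics/{c}0_c{i}.png",cv2.resize(im[y:y+h,x:x+w],None,fx=s,fy=s,interpolation=cv2.INTER_CUBIC)); print(c,i,x,y,s)
    # bench height
    for uv in ([(320,215),(200,330),(385,205)] if c=="scene" else [(340,210),(150,280),(400,280),(185,230)]):
        print(c,uv,np.round(W[uv[1],uv[0]],4))
    # plane of rack
    pts=[]
    m=(np.array([(230,150),(305,150),(310,210),(225,215)]) if c=="top" else np.array([(250,165),(305,200),(265,255),(210,215)]))
    mask=np.zeros(d.shape,np.uint8);cv2.fillPoly(mask,[m.astype(np.int32)],1)
    P=W[(mask>0)&(d>0)]
    for k in range(6):
        o=np.median(P,0) if k==0 else P.mean(0); _,_,vt=np.linalg.svd(P-P.mean(0),full_matrices=False);n=vt[2]*np.sign(vt[2][2])
        e=(P-P.mean(0))@n; P=P[e<max(.003,np.median(e)+.002)] if True else P
        P=P[np.abs((P-P.mean(0))@n)<.006]
    print(c,"plane",n,P.mean(0),"tilt",np.degrees(np.arccos(n[2])),"yaw of -n",np.degrees(np.arctan2(-n[1],-n[0])),len(P))
E
```

```text
scene 0 190 150 4
scene 1 345 145 9
scene 2 200 315 11
scene (320, 215) [ 4.678e-01 -9.430e-02  2.000e-04]
scene (200, 330) [ 0.4931  0.364  -0.0063]
scene (385, 205) [ 0.3428 -0.2346  0.0013]
scene plane [-0.41616884 -0.07221327  0.90641533] [0.57964079 0.04335942 0.07766815] tilt 24.985416722374865 yaw of -n 9.843900772579113 2906
top 0 200 135 5
top 1 360 215 9
top 2 135 225 13
top (340, 210) [ 0.5389 -0.1854  0.    ]
top (150, 280) [0.3251 0.3656 0.001 ]
top (400, 280) [ 0.3364 -0.363  -0.0013]
top (185, 230) [ 0.4715  0.2709 -0.0016]
top plane [-0.41133826 -0.06633534  0.90906571] [0.59878649 0.02644235 0.08374155] tilt 24.62344320959147 yaw of -n 9.161051651320749 3557
```

View pics/scene0_c0.png

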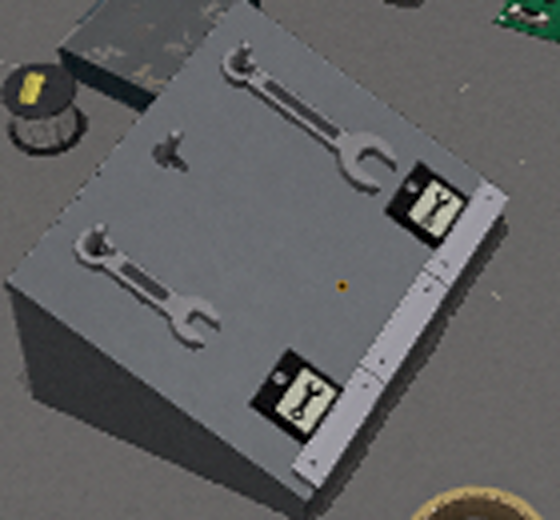

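View pics/top0_c0.png

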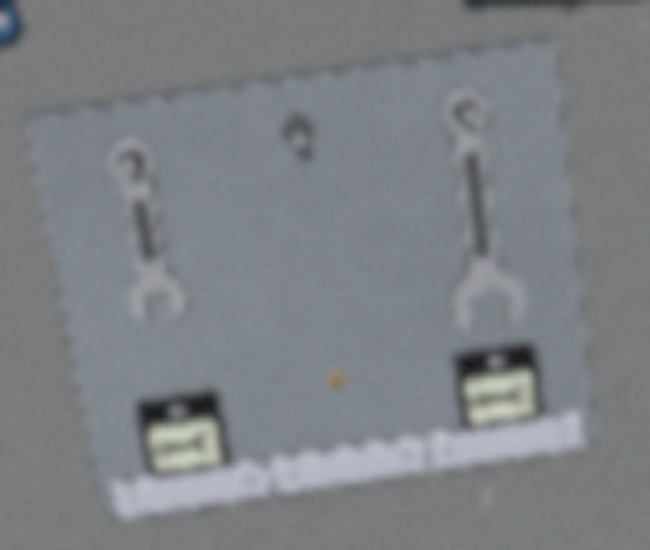

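View pics/scene0_c1.png

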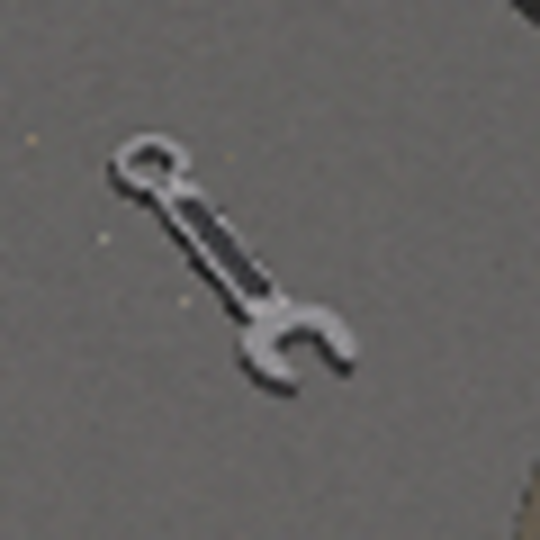

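View pics/scene0_c2.png

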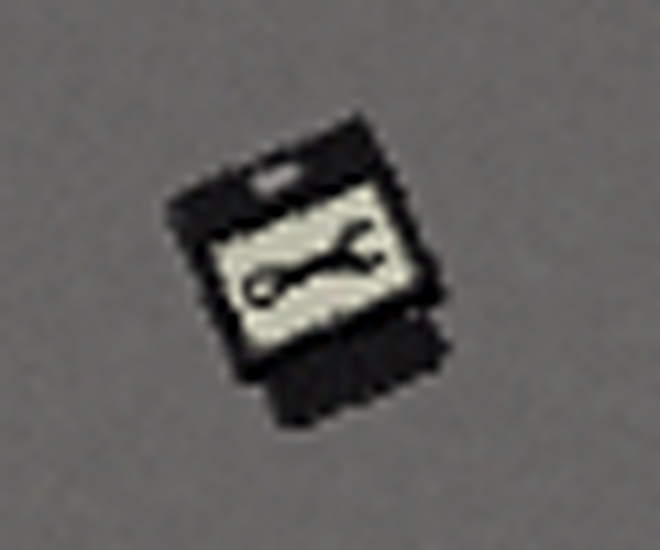

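View pics/top0_c1.png

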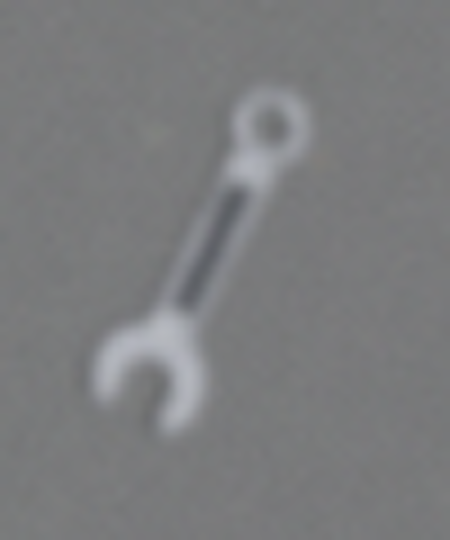

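View pics/top0_c2.png

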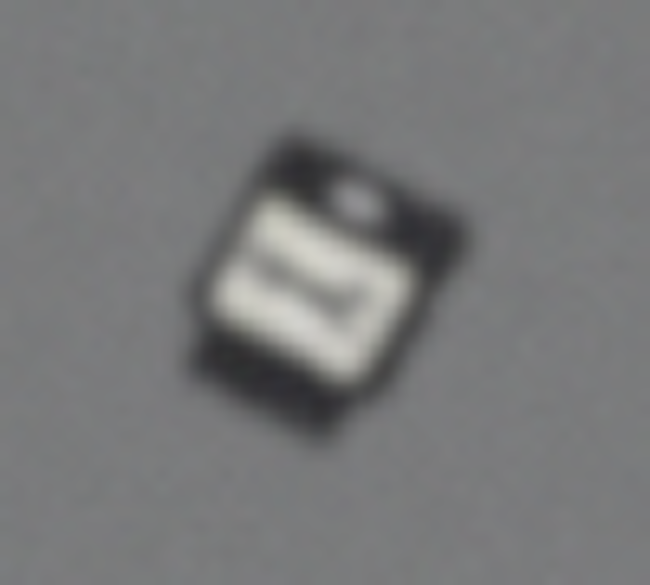

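Run:
```python
from h import *
from scipy.optimize import least_squares
S=lambda X,Y:((X+.5)/4-.5+190,(Y+.5)/4-.5+150)
T=lambda X,Y:((X+.5)/5-.5+200,(Y+.5)/5-.5+135)
# rack frame: slot origin, x up slope,y left,z out
n1=np.array([-0.41616884,-0.07221327,0.90641533]);o1=np.array([0.57964079,0.04335942,0.07766815])
n2=np.array([-0.41133826,-0.06633534,0.90906571]);o2=np.array([0.59878649,0.02644235,0.08374155])
for c,f,n,o,pts in (("scene",S,n1,o1,dict(hole=(342,286),hR=(412,185),hL=(279,377),peg=(175,157))),("top",T,n2,o2,dict(hole=(336,380),hR=(497,360),hL=(178,410),peg=(300,150)))):
    for k,p in pts.items():
        h=.010 if k in("hR","hL") else 0
        print(c,k,np.round(f(*p),1),np.round(onplane(c,f(*p),n,o+h*n),4))
print("other plane z at o2 with plane1", (o2-o1)@n1, (o1-o2)@n2)
# spanner eye/jaw, holder on bench
z=np.array([0,0,1.])
s=lambda X,Y:((X+.5)/9-.5+345,(Y+.5)/9-.5+145); t=lambda X,Y:((X+.5)/9-.5+360,(Y+.5)/9-.5+215)
for c,f,pp in(("scene",s,[(152,160),(322,350)]),("top",t,[(272,125),(142,405)])):
    e,j=[onplane(c,f(*p),z,z*.008) for p in pp]; print(c,"eye",e,"jaw",j,"len",np.linalg.norm(e-j),"yaw",np.degrees(np.arctan2(*(e-j)[1::-1])), "mid",(e+j)/2)
s=lambda X,Y:((X+.5)/11-.5+200,(Y+.5)/11-.5+315); t=lambda X,Y:((X+.5)/13-.5+135,(Y+.5)/13-.5+225)
# holder corners of body top (z=.01): far-left, far-right, near-right, near-left ; tongue corners z=.004
for c,f,pp in(("scene",s,[(168,205),(358,115),(440,295),(245,378),(285,428),(447,347)]),("top",t,[(290,132),(465,225),(365,405),(205,300),(195,365),(322,440)])):
    q=[onplane(c,f(*p),z,z*(.01 if i<4 else .002)) for i,p in enumerate(pp)]
    print(c,np.round(np.array(q),4).tolist(),"sides",[round(np.linalg.norm(q[i]-q[(i+1)%4])*1e3,1) for i in range(4)],"cen",np.mean(q[:4],0))
    print("yaw",[np.degrees(np.arctan2(*(a-b)[1::-1])) for a,b in((q[0],q[3]),(q[1],q[2]))],np.degrees(np.arctan2(*(q[0]-q[1])[1::-1]))-90)
```

```text
scene hole [275.1 221.1] [0.5271 0.0303 0.0525]
scene hR [292.6 195.9] [ 0.539  -0.0617  0.0617]
scene hL [259.4 243.9] [0.5083 0.1176 0.0619]
scene peg [233.4 188.9] [0.6521 0.048  0.1113]
top hole [266.8 210.6] [0.5291 0.0308 0.0525]
top hR [299.  206.6] [ 0.5413 -0.0593  0.0625]
top hL [235.2 216.6] [0.51   0.1183 0.0613]
top peg [259.6 164.6] [0.6491 0.0517 0.1083]
other plane z at o2 with plane1 -0.0012411839512470792 0.0012320396511141785
scene eye [ 0.48361699 -0.33006234  0.008     ] jaw [ 0.39378098 -0.29117172  0.008     ] len 0.09789273948362344 yaw -23.408117293132946 mid [ 0.43869899 -0.31061703  0.008     ]
top eye [ 0.48663482 -0.33107128  0.008     ] jaw [ 0.39511116 -0.28806505  0.008     ] len 0.10112426356819462 yaw -25.16845335684495 mid [ 0.44087299 -0.30956817  0.008     ]
scene [[0.4524, 0.3533, 0.01], [0.4343, 0.3125, 0.01], [0.3927, 0.3333, 0.01], [0.4128, 0.3725, 0.01], [0.4018, 0.3734, 0.002], [0.3868, 0.3388, 0.002]] sides [np.float64(44.7), np.float64(46.5), np.float64(44.1), np.float64(44.0)] cen [0.42304785 0.34290851 0.01      ]
yaw [np.float64(-25.899186876646922), np.float64(-26.61521619207111)] -24.00514409217115
top [[0.4562, 0.349, 0.01], [0.4362, 0.3093, 0.01], [0.396, 0.3298, 0.01], [0.4186, 0.3662, 0.01], [0.4038, 0.3703, 0.002], [0.3877, 0.3413, 0.002]] sides [np.float64(44.5), np.float64(45.1), np.float64(42.9), np.float64(41.3)] cen [0.42671225 0.33857581 0.01      ]
yaw [np.float64(-24.5136486367977), np.float64(-26.966847879779998)] -26.694604125447434
```

```bash
cat >> h.py <<'E'
def rackR(psi=9.8,t=25.):
    p,t=np.radians([psi,t]); x=np.array([np.cos(t)*np.cos(p),np.cos(t)*np.sin(p),np.sin(t)]); y=np.array([-np.sin(p),np.cos(p),0]); return np.stack([x,y,np.cross(x,y)],1)
HOLE=np.array([.5282,.0298,.0526])
def rk(x,y,z,psi=9.8,hole=HOLE): return hole+rackR(psi)@np.array([x-.038,y,z])   # slot frame -> world
E
python3 - <<'E'
from h import *
for c,(x0,y0,w,h) in (("scene",(190,150,140,130)),("top",(200,135,130,110))):
    s=5; im=cv2.imread(f"pics/{c}0.png")[y0:y0+h,x0:x0+w]; im=cv2.resize(im,None,fx=s,fy=s,interpolation=cv2.INTER_CUBIC)
    q=lambda *a: tuple(int(round(v)) for v in (proj(c,rk(*a))-[x0-.5,y0-.5])*s)
    for y in(-.09,0,.09):
        cv2.line(im,q(.184,y,0),q(.184,y,.032),(0,0,255),1); cv2.circle(im,q(.184,y,0),3,(0,255,0),-1)
        cv2.circle(im,q(.038,y,0 if y==0 else .01),3,(255,255,0),1)
    for y in (-.135,-.045,.045): cv2.line(im,q(0,y,.0085),q(0,y+.09,.0085),(0,255,255),1);cv2.circle(im,q(0,y,.0085),2,(255,0,255),-1)
    cv2.imwrite(f"pics/{c}0_ov.png",im)
E
```

```text
(no output)
```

View pics/scene0_ov.png

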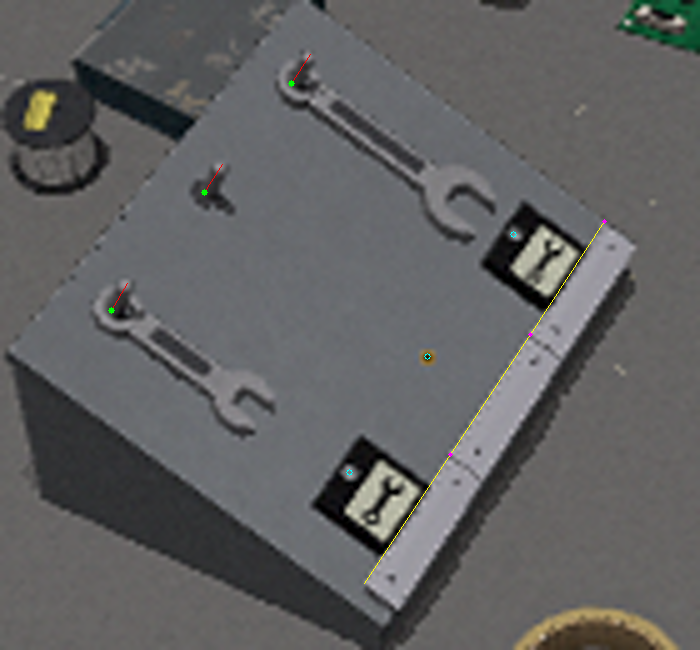

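View pics/top0_ov.png

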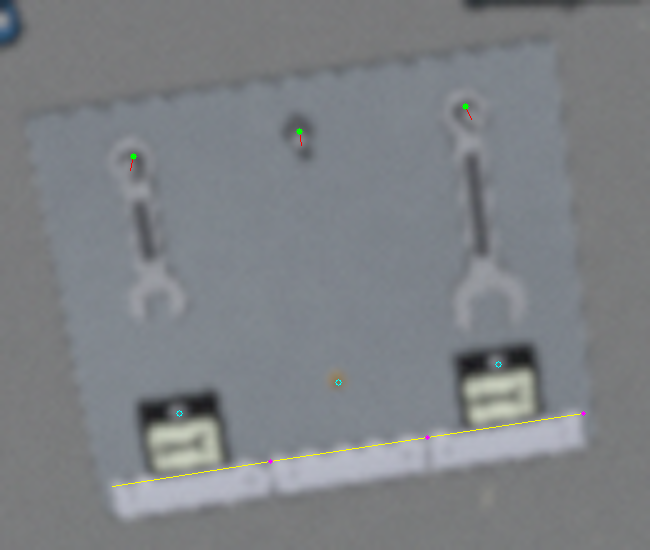

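```bash
cat >> h.py <<'E'
def toolR(y,z):
    y=np.array(y,float);y/=np.linalg.norm(y);z=np.array(z,float);z-=y*(y@z);z/=np.linalg.norm(z);return np.stack([np.cross(y,z),y,z],1)
def down(yawdeg): 
    a=np.radians(yawdeg); return toolR([0,0,-1],[-np.sin(a),np.cos(a),0])
def cur():
    s=env.observe(); return np.array(s["ee_pos"]),Ro.from_euler("xyz",s["tcp_rot"]).as_matrix()
def plan(p1,R1,claw,vmax=45,wmax=8.0,p0=None,R0=None,nmin=1,rnd=1):
    if p0 is None: p0,R0=cur()
    rv=Ro.from_matrix(R0.T@R1).as_rotvec(degrees=True); n=max(nmin,int(np.ceil(max(np.linalg.norm(p1-p0)*1e3/vmax,np.linalg.norm(rv)/wmax))))
    R=R0.copy();p=p0.copy();rows=[]
    for i in range(n):
        tgt=p0+(p1-p0)*(i+1)/n
        d=np.round(R.T@(tgt-p)*1e3,rnd); w=np.round(Ro.from_matrix(R.T@R1).as_rotvec(degrees=True)/(n-i),rnd)
        r=dict(zip(("x","y","z","rx","ry","rz"),[float(v)+0 for v in (*d,*w)])); r={k:v for k,v in r.items() if v}; r["claw"]=claw; rows.append(r)
        p=p+R@d/1e3; R=R@Ro.from_rotvec(w,degrees=True).as_matrix()
    for k in range(0,n,8): print(json.dumps(rows[k:k+8]))
    return p,R
E
python3 - <<'E'
from h import *
p,R=cur()
plan(np.array([.4367,-.3088,.12]),down(-24.3),50)
E
```

```text
[{"x": -18.0, "y": 6.2, "z": -11.1, "ry": -7.7, "claw": 50}, {"x": -19.3, "y": 6.2, "z": -8.5, "ry": -7.7, "claw": 50}, {"x": -20.2, "y": 6.1, "z": -5.9, "ry": -7.7, "claw": 50}, {"x": -20.9, "y": 6.2, "z": -3.1, "ry": -7.7, "claw": 50}, {"x": -21.1, "y": 6.2, "z": -0.3, "ry": -7.7, "claw": 50}, {"x": -20.9, "y": 6.2, "z": 2.5, "ry": -7.7, "claw": 50}, {"x": -20.5, "y": 6.2, "z": 5.3, "ry": -7.7, "claw": 50}, {"x": -19.5, "y": 6.2, "z": 8.0, "ry": -7.7, "claw": 50}]
[{"x": -18.3, "y": 6.1, "z": 10.6, "ry": -7.7, "claw": 50}, {"x": -16.7, "y": 6.2, "z": 12.9, "ry": -7.7, "claw": 50}, {"x": -14.8, "y": 6.2, "z": 15.0, "ry": -7.6, "claw": 50}, {"x": -12.7, "y": 6.2, "z": 16.8, "ry": -7.7, "claw": 50}, {"x": -10.3, "y": 6.2, "z": 18.4, "ry": -7.6, "claw": 50}, {"x": -7.8, "y": 6.2, "z": 19.6, "ry": -7.7, "claw": 50}, {"x": -5.1, "y": 6.1, "z": 20.5, "ry": -7.6, "claw": 50}, {"x": -2.3, "y": 6.2, "z": 21.0, "ry": -7.7, "claw": 50}]
[{"x": 0.4, "y": 6.2, "z": 21.1, "ry": -7.6, "claw": 50}, {"x": 3.3, "y": 6.2, "z": 20.8, "ry": -7.7, "claw": 50}]
```

Emit:
carry_out([
  {"x":-18,"y":6,"z":-11,"ry":-7.7,"claw":50},
  {"x":-19,"y":6,"z":-8.5,"ry":-7.7,"claw":50},
  {"x":-20,"y":6,"z":-6,"ry":-7.7,"claw":50},
  {"x":-21,"y":6,"z":-3,"ry":-7.7,"claw":50},
  {"x":-21,"y":6,"ry":-7.7,"claw":50},
  {"x":-21,"y":6,"z":2.5,"ry":-7.7,"claw":50},
  {"x":-20,"y":6,"z":5,"ry":-7.7,"claw":50},
  {"x":-20,"y":6,"z":8,"ry":-7.7,"claw":50},
])

```text
$.motion[0]: bad value
```

Emit:
carry_out([
  {"x":-18,"y":6,"z":10.5,"ry":-7.7,"claw":50},
  {"x":-17,"y":6,"z":13,"ry":-7.7,"claw":50},
  {"x":-15,"y":6,"z":15,"ry":-7.7,"claw":50},
  {"x":-13,"y":6,"z":17,"ry":-7.7,"claw":50},
  {"x":-10,"y":6,"z":18,"ry":-7.7,"claw":50},
  {"x":-8,"y":6,"z":20,"ry":-7.7,"claw":50},
  {"x":-5,"y":6,"z":20,"ry":-7.7,"claw":50},
  {"x":-2,"y":6,"z":21,"ry":-7.7,"claw":50},
])

```text
$.motion[0]: bad value
```

Emit:
carry_out([
  {"y":6,"z":21,"ry":-7.7,"claw":50},
  {"x":3,"y":6,"z":21,"ry":-7.7,"claw":50},
])

```text
$.motion[0]: bad value
```

```bash
cat > look.py <<'E'
import sys
from h import *
# look.py tag cam x0 y0 w h
tag=sys.argv[1]
a=sys.argv[2:]
for i in range(0,len(a),5):
    c=a[i]; x,y,w,h=map(int,a[i+1:i+5])
    p,d=viewer.snapshot(c); np.save(f"{c}_{tag}.npy",d); cv2.imwrite(f"pics/{c}_{tag}_full.png",p[:,:,::-1])
    s=min(790//w,590//h); cv2.imwrite(f"pics/{c}_{tag}.png",cv2.resize(np.ascontiguousarray(p[y:y+h,x:x+w,::-1]),None,fx=s,fy=s,interpolation=cv2.INTER_CUBIC)); print(c,"origin",x,y,"scale",s)
E
python3 look.py a scene 320 100 110 120 top 320 190 110 90
python3 - <<'E'
from h import *
s=env.observe(); print(s["clock"],s["ee_pos"],s["tcp_rot"],s["joints"],s["opening"],s["force"])
plan(np.array([.4367,-.3088,.12]),down(-24.3),50)
E
```

```text
scene origin 320 100 scale 4
top origin 320 190 scale 6
1.8 [ 0.18816766 -0.59601744  0.2313126 ] [-1.57076861e+00 -1.26004781e-05 -2.83578090e+00] [-1.36836829e+00  2.76409556e-01 -2.63888854e-02  1.26796902e+00
 -9.67307408e-06  1.46741261e+00] 1.0021402774864572 [ 0.46364409 -0.07912545  0.90795057]
[{"x": -18.0, "y": 6.2, "z": -11.1, "ry": -7.7, "claw": 50}, {"x": -19.3, "y": 6.2, "z": -8.5, "ry": -7.7, "claw": 50}, {"x": -20.2, "y": 6.2, "z": -5.9, "ry": -7.7, "claw": 50}, {"x": -20.9, "y": 6.1, "z": -3.1, "ry": -7.7, "claw": 50}, {"x": -21.1, "y": 6.2, "z": -0.3, "ry": -7.7, "claw": 50}, {"x": -20.9, "y": 6.2, "z": 2.5, "ry": -7.7, "claw": 50}, {"x": -20.5, "y": 6.2, "z": 5.3, "ry": -7.7, "claw": 50}, {"x": -19.5, "y": 6.2, "z": 8.0, "ry": -7.7, "claw": 50}]
[{"x": -18.3, "y": 6.2, "z": 10.6, "ry": -7.7, "claw": 50}, {"x": -16.7, "y": 6.1, "z": 12.9, "ry": -7.7, "claw": 50}, {"x": -14.8, "y": 6.2, "z": 15.0, "ry": -7.6, "claw": 50}, {"x": -12.7, "y": 6.2, "z": 16.8, "ry": -7.7, "claw": 50}, {"x": -10.3, "y": 6.2, "z": 18.4, "ry": -7.6, "claw": 50}, {"x": -7.8, "y": 6.2, "z": 19.6, "ry": -7.7, "claw": 50}, {"x": -5.1, "y": 6.2, "z": 20.5, "ry": -7.6, "claw": 50}, {"x": -2.4, "y": 6.1, "z": 21.0, "ry": -7.7, "claw": 50}]
[{"x": 0.5, "y": 6.2, "z": 21.1, "ry": -7.6, "claw": 50}, {"x": 3.3, "y": 6.2, "z": 20.8, "ry": -7.7, "claw": 50}]
```

Emit:
carry_out([
  {"x":-18,"y":6,"z":-11,"rx":0,"ry":-7.7,"rz":0,"claw":50},
  {"x":-19,"y":6,"z":-8.5,"rx":0,"ry":-7.7,"rz":0,"claw":50},
  {"x":-20,"y":6,"z":-6,"rx":0,"ry":-7.7,"rz":0,"claw":50},
  {"x":-21,"y":6,"z":-3,"rx":0,"ry":-7.7,"rz":0,"claw":50},
  {"x":-21,"y":6,"z":0,"rx":0,"ry":-7.7,"rz":0,"claw":50},
  {"x":-21,"y":6,"z":2.5,"rx":0,"ry":-7.7,"rz":0,"claw":50},
  {"x":-20,"y":6,"z":5,"rx":0,"ry":-7.7,"rz":0,"claw":50},
  {"x":-20,"y":6,"z":8,"rx":0,"ry":-7.7,"rz":0,"claw":50},
])

```text
clock: 2.6
ee_pos: [0.2986, -0.4681, 0.1832]
tcp_rot: [-1.571, -0.0, -1.755]
force: [-0.9, 0.3, 0.3]
opening: 0.583
```

Emit:
carry_out([
  {"x":-18,"y":6,"z":10.5,"rx":0,"ry":-7.7,"rz":0,"claw":50},
  {"x":-17,"y":6,"z":13,"rx":0,"ry":-7.7,"rz":0,"claw":50},
  {"x":-15,"y":6,"z":15,"rx":0,"ry":-7.7,"rz":0,"claw":50},
  {"x":-13,"y":6,"z":17,"rx":0,"ry":-7.7,"rz":0,"claw":50},
  {"x":-10,"y":6,"z":18,"rx":0,"ry":-7.7,"rz":0,"claw":50},
  {"x":-8,"y":6,"z":20,"rx":0,"ry":-7.7,"rz":0,"claw":50},
  {"x":-5,"y":6,"z":20,"rx":0,"ry":-7.7,"rz":0,"claw":50},
  {"x":-2,"y":6,"z":21,"rx":0,"ry":-7.7,"rz":0,"claw":50},
])

```text
clock: 3.4
ee_pos: [0.4089, -0.3403, 0.1353]
tcp_rot: [-1.571, -0.0, -0.68]
force: [-0.4, 0.2, 0.0]
opening: 0.585
```

Emit:
carry_out([
  {"x":0,"y":6,"z":21,"rx":0,"ry":-7.7,"rz":0,"claw":50},
  {"x":3,"y":6,"z":21,"rx":0,"ry":-7.7,"rz":0,"claw":50},
])

```text
clock: 3.6
ee_pos: [0.4358, -0.3078, 0.1232]
tcp_rot: [-1.571, -0.0, -0.411]
force: [0.6, -0.1, 0.3]
opening: 0.584
```

```bash
sed -i 's/r={k:v for k,v in r.items() if v}; //' h.py
python3 look.py a scene 320 60 130 140 top 310 170 130 110
python3 - <<'E'
from h import *
s=env.observe(); print(s["clock"],s["ee_pos"],s["tcp_rot"],s["joints"],s["opening"],s["force"])
plan(np.array([.4367,-.3088,.12]),down(-24.3),50)
E
```

```text
scene origin 320 60 scale 4
top origin 310 170 scale 5
3.7 [ 0.43573077 -0.30624976  0.12250822] [-1.56956196e+00  1.46248269e-03 -4.12908167e-01] [-7.34425837e-01  1.98781972e-01 -3.68530622e-01  1.00526134e+00
  7.08963889e-04 -3.21517397e-01] 0.5861518775099235 [-0.43027869  0.54441611 -0.54672275]
[{"x": 1.9, "y": 2.5, "z": -2.0, "rx": -0.1, "ry": 0.6, "rz": -0.1, "claw": 50}]
```

View pics/scene_a.png

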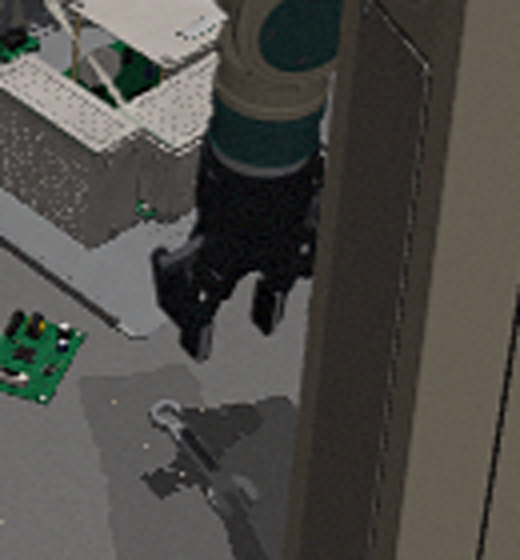

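View pics/top_a.png

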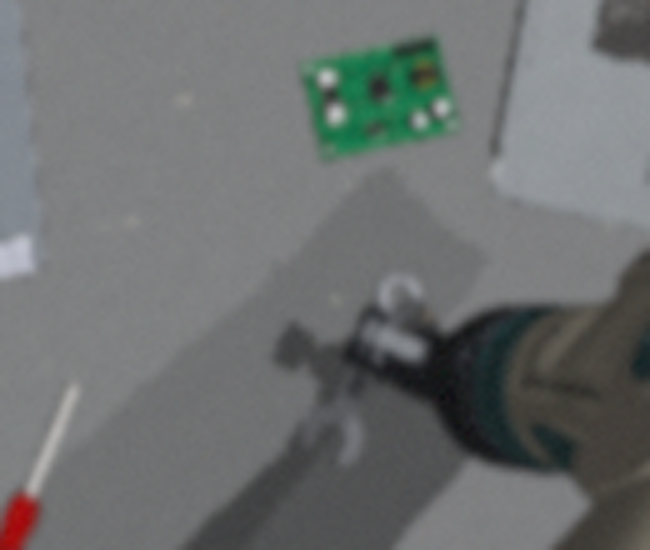

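Run:
```python
from h import *
P=[];
p,R=cur()
for k in(-1,1):
  for back in (0,.006):
    q=(proj("scene",p+R@[0,-back,k*.025])-[319.5,59.5])*4; print(k,back,q)
    q=(proj("top",p+R@[0,-back,k*.025])-[309.5,169.5])*5; print(" top",k,back,q)
for x in (-.053,0,.053):
  o=np.array([.4367,-.3088,.008])+x*down(-24.3)[:,0]; print("sp",x,(proj("scene",o)-[319.5,59.5])*4,(proj("top",o)-[309.5,169.5])*5)
```

```text
-1 0 [253.1517109 333.606419 ]
 top -1 0 [464.86710178 404.49894559]
-1 0.006 [254.25850373 327.3419161 ]
 top -1 0.006 [468.76457552 404.82322414]
1 0 [193.59755376 357.87308043]
 top 1 0 [377.97274809 364.6553962 ]
1 0.006 [194.53353099 351.6211184 ]
 top 1 0.006 [381.34554551 364.74046894]
sp -0.053 [246.68906926 502.54094346] [327.37392924 461.84406466]
sp 0 [205.89236815 455.4518366 ] [364.14615329 379.33738062]
sp 0.053 [166.61318396 410.1143056 ] [400.62795759 297.48231802]
```

Emit:
carry_out([
  {"x":1.5,"y":25,"z":-1,"rx":0,"ry":0.6,"rz":0,"claw":50},
  {"x":0,"y":25,"z":0,"rx":0,"ry":0,"rz":0,"claw":50},
  {"x":0,"y":25,"z":0,"rx":0,"ry":0,"rz":0,"claw":50},
  {"x":0,"y":22,"z":0,"rx":0,"ry":0,"rz":0,"claw":50},
  {"x":0,"y":14,"z":0,"rx":0,"ry":0,"rz":0,"claw":50},
  {"x":0,"y":10,"z":0,"rx":0,"ry":0,"rz":0,"claw":45},
  {"x":0,"y":0,"z":0,"rx":0,"ry":0,"rz":0,"claw":40},
  {"x":0,"y":0,"z":0,"rx":0,"ry":0,"rz":0,"claw":40},
])

```text
clock: 4.5
ee_pos: [0.4366, -0.3104, 0.0029]
tcp_rot: [-1.571, -0.001, -0.428]
force: [0.8, -0.6, -0.2]
opening: 0.467
```

```bash
python3 look.py b scene 320 110 110 100 top 330 190 110 90; python3 -c "
from h import *
print(cur()[0],env.observe()['force'])"
```

```text
scene origin 320 110 scale 5
top origin 330 190 scale 6
[ 0.4370534  -0.31070715  0.0034273 ] [0.47597219 0.16395092 0.16383325]
```

View pics/scene_b.png

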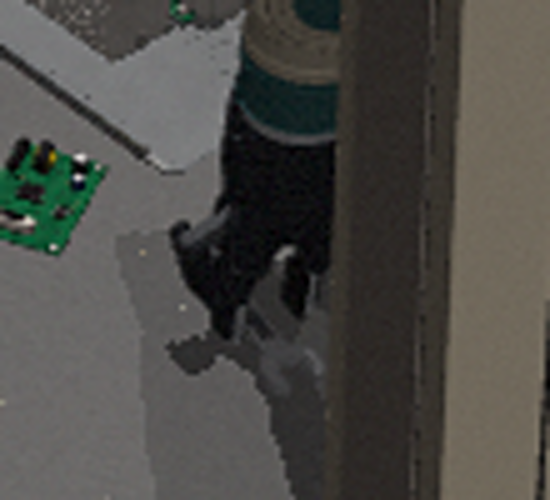

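View pics/top_b.png

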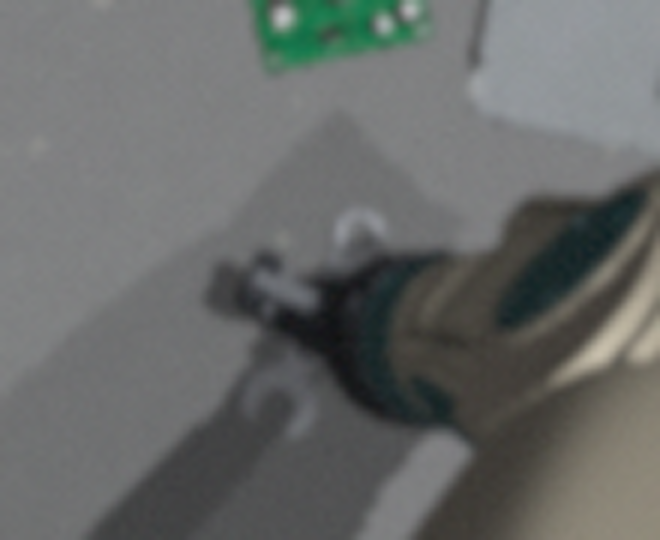

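Emit:
carry_out([
  {"x":0,"y":0.5,"z":0,"rx":0,"ry":0,"rz":0,"claw":25},
  {"x":0,"y":0,"z":0,"rx":0,"ry":0,"rz":0,"claw":8},
  {"x":0,"y":0,"z":0,"rx":0,"ry":0,"rz":0,"claw":8},
  {"x":0,"y":0,"z":0,"rx":0,"ry":0,"rz":0,"claw":8},
  {"x":0,"y":0,"z":0,"rx":0,"ry":0,"rz":0,"claw":8},
])

```text
clock: 5.1
ee_pos: [0.4369, -0.3102, 0.0028]
tcp_rot: [-1.571, -0.002, -0.427]
force: [0.3, 1.3, 4.9]
opening: 0.156
```

Emit:
carry_out([
  {"x":0,"y":-10,"z":0,"rx":0,"ry":0,"rz":0,"claw":8},
  {"x":0,"y":-35,"z":0,"rx":0,"ry":0,"rz":0,"claw":8},
  {"x":0,"y":-45,"z":0,"rx":0,"ry":0,"rz":0,"claw":8},
  {"x":0,"y":-45,"z":0,"rx":0,"ry":0,"rz":0,"claw":8},
  {"x":0,"y":-45,"z":0,"rx":0,"ry":0,"rz":0,"claw":8},
])

```text
clock: 5.6
ee_pos: [0.4355, -0.3094, 0.1836]
tcp_rot: [-1.571, 0.001, -0.427]
force: [0.7, -1.6, -0.8]
opening: 0.157
```

Run:
```python
from h import *
print(env.observe())
# target: above peg, spanner grip at origin: eye on peg axis, at height 60 mm
Rr=rackR(); Rt=toolR(-Rr[:,2],Rr[:,1]); print("toolx",Rt[:,0],Rr[:,0])
eye=rk(.184,0,.075); tcp=eye-.053*Rr[:,0]
print(tcp, rk(.184,0,0))
plan(tcp,Rt,8)
```

```text
{'clock': 5.6, 'joints': array([-7.38587582e-01,  1.47709301e-01, -2.90523633e-01,  1.13314074e+00,
       -3.43786646e-04, -3.11194935e-01]), 'joint_velocities': array([-5.81560343e-04, -3.74788986e-01,  5.78463365e-01,  9.38071262e-01,
        1.18957155e-04,  1.07629718e-04]), 'joint_torque': array([ 2.13086167e-01, -3.60154831e+01,  2.66323113e+01, -5.73397893e-01,
        1.19509132e-03, -1.96423612e-04]), 'ee_pos': array([ 0.43550449, -0.30943297,  0.18362434]), 'tcp_rot': array([-1.57094682e+00,  6.54882059e-04, -4.27392597e-01]), 'force': array([ 0.71057797, -1.57371518, -0.82498352]), 'ft_torque': array([-0.00172849, -0.10471311, -0.04605357]), 'opening': 0.15706211094162012}
toolx [0.89308285 0.15426219 0.42261826] [0.89308285 0.15426219 0.42261826]
[0.58002285 0.03875136 0.15987658] [0.6585901  0.05232228 0.11430227]
[{"x": -1.4, "y": 2.6, "z": 41.9, "rx": 0.8, "ry": -3.7, "rz": -2.7, "claw": 8}, {"x": 1.1, "y": 3.2, "z": 41.8, "rx": 0.8, "ry": -3.8, "rz": -2.7, "claw": 8}, {"x": 3.8, "y": 4.0, "z": 41.6, "rx": 0.8, "ry": -3.7, "rz": -2.7, "claw": 8}, {"x": 6.2, "y": 4.7, "z": 41.3, "rx": 0.8, "ry": -3.8, "rz": -2.7, "claw": 8}, {"x": 8.7, "y": 5.6, "z": 40.6, "rx": 0.9, "ry": -3.7, "rz": -2.7, "claw": 8}, {"x": 11.0, "y": 6.8, "z": 40.0, "rx": 0.8, "ry": -3.8, "rz": -2.7, "claw": 8}, {"x": 13.3, "y": 7.8, "z": 39.0, "rx": 0.9, "ry": -3.7, "rz": -2.7, "claw": 8}, {"x": 15.3, "y": 9.2, "z": 38.0, "rx": 0.8, "ry": -3.8, "rz": -2.7, "claw": 8}]
[{"x": 17.4, "y": 10.4, "z": 36.7, "rx": 0.9, "ry": -3.7, "rz": -2.7, "claw": 8}]
```

Run:
```python
from h import *
Rr=rackR(); Rt=toolR(-Rr[:,2],Rr[:,1])
tcp=rk(.184,0,.11)-.053*Rr[:,0]
plan(tcp,Rt,8)
```

```text
[{"x": -2.8, "y": -0.9, "z": 40.9, "rx": 0.8, "ry": -3.7, "rz": -2.7, "claw": 8}, {"x": -0.1, "y": -0.4, "z": 41.1, "rx": 0.8, "ry": -3.8, "rz": -2.7, "claw": 8}, {"x": 2.6, "y": 0.3, "z": 40.9, "rx": 0.8, "ry": -3.7, "rz": -2.7, "claw": 8}, {"x": 5.3, "y": 1.0, "z": 40.7, "rx": 0.8, "ry": -3.8, "rz": -2.7, "claw": 8}, {"x": 7.8, "y": 1.9, "z": 40.3, "rx": 0.9, "ry": -3.7, "rz": -2.7, "claw": 8}, {"x": 10.3, "y": 2.9, "z": 39.6, "rx": 0.8, "ry": -3.8, "rz": -2.7, "claw": 8}, {"x": 12.8, "y": 4.0, "z": 38.8, "rx": 0.9, "ry": -3.7, "rz": -2.7, "claw": 8}, {"x": 15.0, "y": 5.3, "z": 37.8, "rx": 0.8, "ry": -3.8, "rz": -2.7, "claw": 8}]
[{"x": 17.2, "y": 6.5, "z": 36.7, "rx": 0.9, "ry": -3.7, "rz": -2.7, "claw": 8}]
```

Emit:
carry_out([
  {"x":-3,"y":-1,"z":41,"rx":0.8,"ry":-3.7,"rz":-2.7,"claw":8},
  {"x":0,"y":0,"z":41,"rx":0.8,"ry":-3.8,"rz":-2.7,"claw":8},
  {"x":2.5,"y":0,"z":41,"rx":0.8,"ry":-3.7,"rz":-2.7,"claw":8},
  {"x":5.5,"y":1,"z":41,"rx":0.8,"ry":-3.8,"rz":-2.7,"claw":8},
  {"x":8,"y":2,"z":40,"rx":0.9,"ry":-3.7,"rz":-2.7,"claw":8},
  {"x":10,"y":3,"z":40,"rx":0.8,"ry":-3.8,"rz":-2.7,"claw":8},
  {"x":13,"y":4,"z":39,"rx":0.9,"ry":-3.7,"rz":-2.7,"claw":8},
  {"x":15,"y":5,"z":38,"rx":0.8,"ry":-3.8,"rz":-2.7,"claw":8},
])

```text
clock: 6.4
ee_pos: [0.5514, -0.0001, 0.1892]
tcp_rot: [-1.559, -0.39, 0.104]
force: [0.5, -0.5, -1.1]
opening: 0.158
```

Emit:
carry_out([
  {"x":17,"y":6.5,"z":36.5,"rx":0.9,"ry":-3.7,"rz":-2.7,"claw":8},
  {"x":0,"y":0,"z":0,"rx":0,"ry":0,"rz":0,"claw":8},
  {"x":0,"y":0,"z":0,"rx":0,"ry":0,"rz":0,"claw":8},
])

```text
clock: 6.7
ee_pos: [0.565, 0.0372, 0.1895]
tcp_rot: [-1.571, -0.435, 0.172]
force: [-0.3, -0.0, -0.2]
opening: 0.154
```

```bash
python3 look.py c scene 190 90 140 140 top 200 100 130 110
python3 - <<'E'
from h import *
Rr=rackR(); Rt=toolR(-Rr[:,2],Rr[:,1])
tcp=rk(.184,0,.11)-.053*Rr[:,0]
s=env.observe(); print(s["clock"],s["joints"],s["opening"],s["force"])
plan(tcp,Rt,8)
for q in("eye","spanner"):
  for c in("scene","top"):
    print(q,c,viewer.tip_of(c,q))
E
```

```text
scene origin 190 90 scale 4
top origin 200 100 scale 5
6.8 [-0.11149665 -0.06371976 -0.58048378  0.63341373  0.11752229 -0.25651767] 0.15749021080129635 [-0.11539271 -1.17743412 -0.28556138]
[{"x": 0.6, "y": -1.6, "z": 0.3, "rx": 0.0, "ry": 0.0, "rz": 0.0, "claw": 8}]
eye scene [{'pixel': [241.6, 168.9], 'p': 0.51}]
eye top [{'pixel': [262.1, 169.6], 'p': 0.52}]
spanner scene [{'pixel': [259.7, 181.5], 'p': 0.63}]
spanner top [{'pixel': [262.8, 191.1], 'p': 0.45}]
```

View pics/scene_c.png

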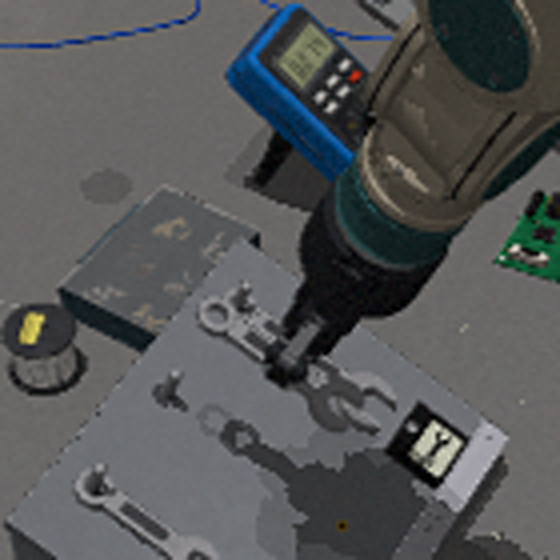

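View pics/top_c.png

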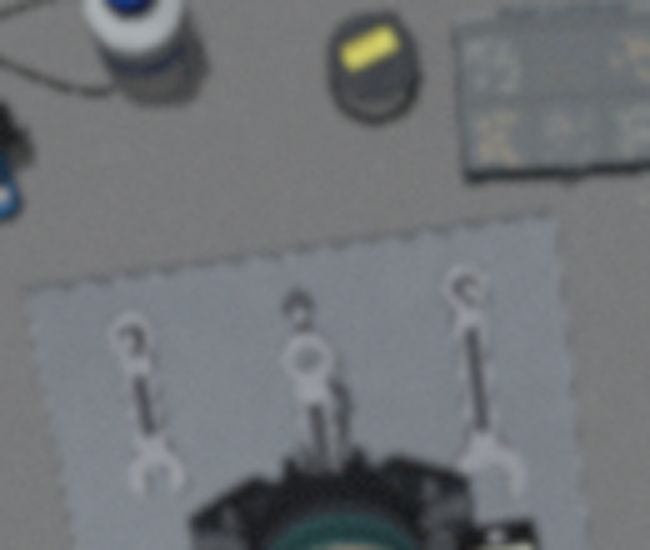

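```bash
cat >> h.py <<'E'
def tri(us,ut):
    C1,r1=ray("scene",us);C2,r2=ray("top",ut)
    A=np.stack([r1,-r2],1); t,*_=np.linalg.lstsq(A,C2-C1,rcond=None); a,b=C1+r1*t[0],C2+r2*t[1]; return (a+b)/2,np.linalg.norm(a-b)
def torack(p,psi=9.8): return rackR(psi).T@(np.asarray(p)-HOLE)+[.038-.184,0,0]  # peg_root frame
E
python3 - <<'E'
from h import *
S=lambda X,Y:((X+.5)/4-.5+190,(Y+.5)/4-.5+90); T=lambda X,Y:((X+.5)/5-.5+200,(Y+.5)/5-.5+100)
us,ut=S(213,313),T(308,356); p,e=tri(us,ut); print(p,e,torack(p))
t,R=cur(); pr=t+R@[.053,-.0055,0]; print("pred",torack(pr),(proj("scene",pr)-[189.5,89.5])*4,(proj("top",pr)-[199.5,99.5])*5)
print("peg tip scene/top",(proj("scene",rk(.184,0,.032))-[189.5,89.5])*4,(proj("top",rk(.184,0,.032))-[199.5,99.5])*5)
# per camera: assume z=predicted height
for c,u in(("scene",us),("top",ut)):
    print(c,torack(onplane(c,u,rackR()[:,2],pr)))
E
```

```text
[0.61369975 0.04344272 0.21188402] 0.00031830734896184964 [-0.00022075 -0.00110922  0.10777249]
pred [-0.00017586 -0.0009596   0.11389102] [216.55756467 308.82351123] [308.43348296 359.36515171]
peg tip scene/top [177.3867895 371.3602049] [301.17448845 319.72529801]
scene [-0.00050544  0.00322067  0.11389102]
top [ 0.0012216  -0.00120132  0.11389102]
```

Emit:
carry_out([
  {"x":0,"y":20,"z":1,"rx":0,"ry":0,"rz":0,"claw":8},
  {"x":0,"y":20,"z":0,"rx":0,"ry":0,"rz":0,"claw":8},
  {"x":0,"y":15,"z":0,"rx":0,"ry":0,"rz":0,"claw":8},
  {"x":0,"y":5,"z":0,"rx":0,"ry":0,"rz":0,"claw":8},
  {"x":0,"y":0,"z":0,"rx":0,"ry":0,"rz":0,"claw":8},
  {"x":0,"y":0,"z":0,"rx":0,"ry":0,"rz":0,"claw":8},
])

```text
clock: 7.6
ee_pos: [0.5912, 0.0415, 0.1362]
tcp_rot: [-1.571, -0.437, 0.171]
force: [-0.1, 0.3, -1.2]
opening: 0.164
```

```bash
python3 look.py d scene 210 150 80 60 top 230 135 70 55
python3 - <<'E'
from h import *
t,R=cur(); print(t, torack(t))
for k in (0,1):
  pr=t+R@[.053,.0025-.008*k,0]; print("pred eye",torack(pr),(proj("scene",pr)-[209.5,149.5])*9,(proj("top",pr)-[229.5,134.5])*10)
for z in(0,.032): print("peg",(proj("scene",rk(.184,0,z))-[209.5,149.5])*9,(proj("top",rk(.184,0,z))-[229.5,134.5])*10)
d=np.load("scene_d.npy"); W=cloud("scene",d);
E
```

```text
scene origin 210 150 scale 9
top origin 230 135 scale 10
[0.59141004 0.0416012  0.13670683] [-0.05218264  0.00087005  0.04905387]
pred eye [0.00082221 0.0008665  0.04665889] [229.95445217 271.96854333] [300.28878435 300.11682522]
pred eye [0.00080636 0.00086835 0.05465887] [238.13852723 258.80349629] [301.23923599 307.55515158]
peg [187.78907106 346.25182959] [298.68619536 261.73923603]
peg [219.12027637 295.56046102] [302.34897691 289.45059602]
```

View pics/scene_d.png

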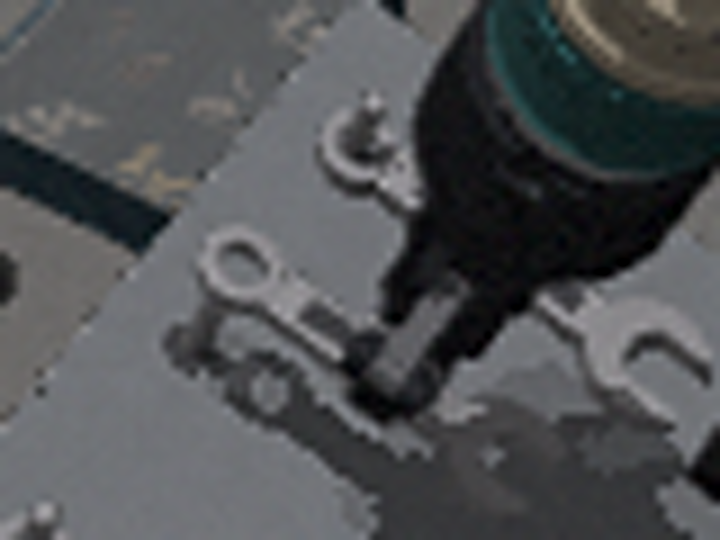

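View pics/top_d.png

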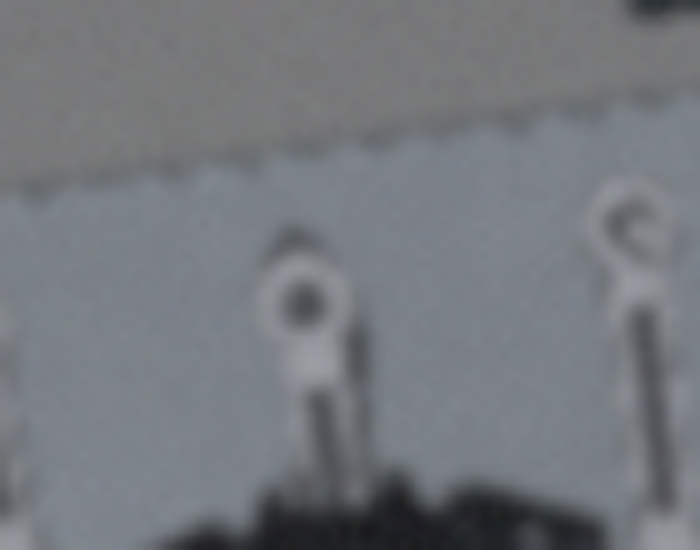

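Emit:
carry_out([
  {"x":0,"y":8,"z":0,"rx":0,"ry":0,"rz":0,"claw":8},
  {"x":0,"y":6,"z":0,"rx":0,"ry":0,"rz":0,"claw":8},
  {"x":0,"y":5,"z":0,"rx":0,"ry":0,"rz":0,"claw":8},
  {"x":0,"y":5,"z":0,"rx":0,"ry":0,"rz":0,"claw":8},
  {"x":0,"y":0,"z":0,"rx":0,"ry":0,"rz":0,"claw":8},
])

```text
clock: 8.2
ee_pos: [0.6004, 0.0437, 0.1126]
tcp_rot: [-1.57, -0.435, 0.171]
force: [0.7, 0.1, -0.1]
opening: 0.157
```

```bash
python3 look.py e scene 210 150 80 60 top 230 135 70 55; python3 -c "
from h import *
t,R=cur(); print(torack(t),env.observe()['force'])"
```

```text
scene origin 210 150 scale 9
top origin 230 135 scale 10
[-0.05342022  0.00130889  0.02393616] [ 0.46691972 -0.48557847 -1.18132161]
```

View pics/scene_e.png

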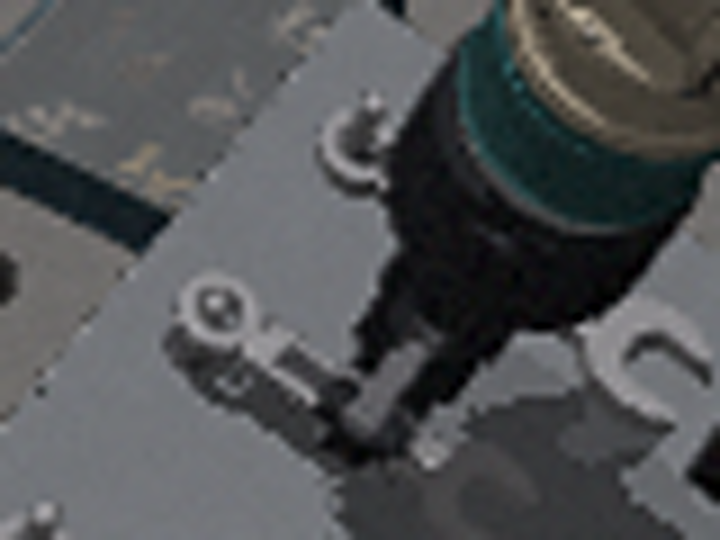

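View pics/top_e.png

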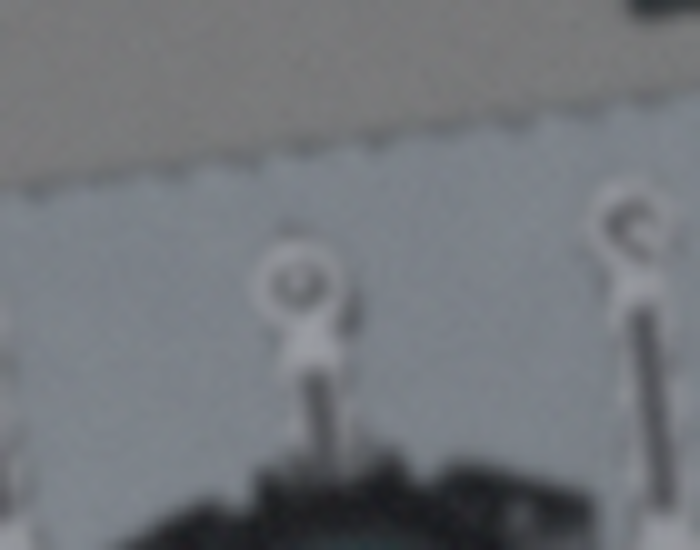

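Emit:
carry_out([
  {"x":0,"y":6,"z":0,"rx":0,"ry":0,"rz":0,"claw":8},
  {"x":0,"y":6,"z":0,"rx":0,"ry":0,"rz":0,"claw":8},
  {"x":0,"y":4,"z":0,"rx":0,"ry":0,"rz":0,"claw":8},
  {"x":0,"y":2,"z":0,"rx":0,"ry":0,"rz":0,"claw":8},
  {"x":0,"y":1,"z":0,"rx":0,"ry":0,"rz":0,"claw":8},
  {"x":0,"y":0,"z":0,"rx":0,"ry":0,"rz":0,"claw":8},
])

```text
clock: 8.9
ee_pos: [0.6087, 0.0449, 0.0964]
tcp_rot: [-1.57, -0.436, 0.171]
force: [0.2, -0.0, -1.6]
opening: 0.16
```

Emit:
carry_out([
  {"x":0,"y":1,"z":0,"rx":0,"ry":0,"rz":0,"claw":8},
  {"x":0,"y":0,"z":0,"rx":0,"ry":0,"rz":0,"claw":8},
])

```text
clock: 9.1
ee_pos: [0.6093, 0.045, 0.0958]
tcp_rot: [-1.571, -0.437, 0.171]
force: [-0.7, -0.0, -0.2]
opening: 0.156
```

```bash
python3 look.py f scene 210 150 80 60;python3 -c "
from h import *
t,R=cur(); print(torack(t),env.observe()['force'])"
```

```text
scene origin 210 150 scale 9
[-0.05298536  0.00119276  0.004338  ] [-0.27835956 -0.75086842 -1.78198597]
```

View pics/scene_f.png

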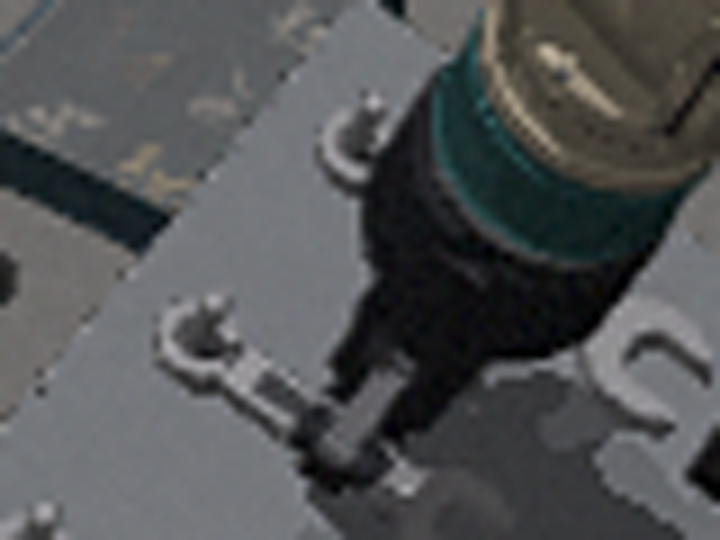

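Emit:
carry_out([
  {"x":0,"y":0.7,"z":0,"rx":0,"ry":0,"rz":0,"claw":8},
  {"x":0,"y":0,"z":0,"rx":0,"ry":0,"rz":0,"claw":8},
])

```text
clock: 9.35
ee_pos: [0.6096, 0.0451, 0.0952]
tcp_rot: [-1.571, -0.437, 0.171]
force: [-1.0, 0.2, -0.8]
opening: 0.158
```

Emit:
carry_out([
  {"x":0,"y":0.7,"z":0,"rx":0,"ry":0,"rz":0,"claw":8},
  {"x":0,"y":0,"z":0,"rx":0,"ry":0,"rz":0,"claw":8},
])

```text
clock: 9.55
ee_pos: [0.6096, 0.0451, 0.0951]
tcp_rot: [-1.571, -0.437, 0.171]
force: [-5.3, 0.2, 5.1]
opening: 0.157
```

Emit:
carry_out([
  {"x":0,"y":0.7,"z":0,"rx":0,"ry":0,"rz":0,"claw":8},
  {"x":0,"y":0,"z":0,"rx":0,"ry":0,"rz":0,"claw":8},
])

```text
clock: 9.75
ee_pos: [0.6097, 0.0451, 0.0951]
tcp_rot: [-1.571, -0.437, 0.171]
force: [-9.5, -1.3, 11.2]
opening: 0.159
```

Emit:
carry_out([
  {"x":0,"y":-0.7,"z":0,"rx":0,"ry":0,"rz":0,"claw":8},
  {"x":0,"y":0,"z":0,"rx":0,"ry":0,"rz":0,"claw":25},
  {"x":0,"y":0,"z":0,"rx":0,"ry":0,"rz":0,"claw":40},
  {"x":0,"y":0,"z":0,"rx":0,"ry":0,"rz":0,"claw":40},
  {"x":0,"y":0,"z":0,"rx":0,"ry":0,"rz":0,"claw":40},
  {"x":0,"y":0,"z":0,"rx":0,"ry":0,"rz":0,"claw":40},
])

```text
clock: 10.35
ee_pos: [0.6098, 0.0451, 0.0943]
tcp_rot: [-1.57, -0.437, 0.171]
force: [-1.1, 0.7, 0.4]
opening: 0.469
```

Emit:
carry_out([
  {"x":0,"y":-15,"z":0,"rx":0,"ry":0,"rz":0,"claw":40},
  {"x":0,"y":-30,"z":0,"rx":0,"ry":0,"rz":0,"claw":40},
  {"x":0,"y":-45,"z":0,"rx":0,"ry":0,"rz":0,"claw":40},
  {"x":0,"y":-45,"z":0,"rx":0,"ry":0,"rz":0,"claw":40},
  {"x":-30,"y":-15,"z":0,"rx":0,"ry":0,"rz":0,"claw":62},
  {"x":0,"y":0,"z":0,"rx":0,"ry":0,"rz":0,"claw":62},
])

```text
clock: 10.95
ee_pos: [0.5181, 0.0295, 0.2187]
tcp_rot: [-1.571, -0.437, 0.17]
force: [0.0, 0.0, -1.8]
opening: 0.724
```

```bash
python3 look.py g scene 190 150 140 130 top 200 135 130 110;python3 -c "
from h import *
t,R=cur(); s=env.observe();print(s['clock'],t,torack(t),s['force'],s['joints'],s['opening'])"
```

```text
scene origin 190 150 scale 4
top origin 200 135 scale 5
11.05 [0.52009711 0.02959072 0.21778296] [-0.0834595   0.00117297  0.15309611] [ 0.02124373 -0.03329651  0.19886471] [-0.14095691 -0.18055931 -0.61691124  0.71566218  0.13040361 -0.2839781 ] 0.7276043780130705
```

View pics/scene_g.png

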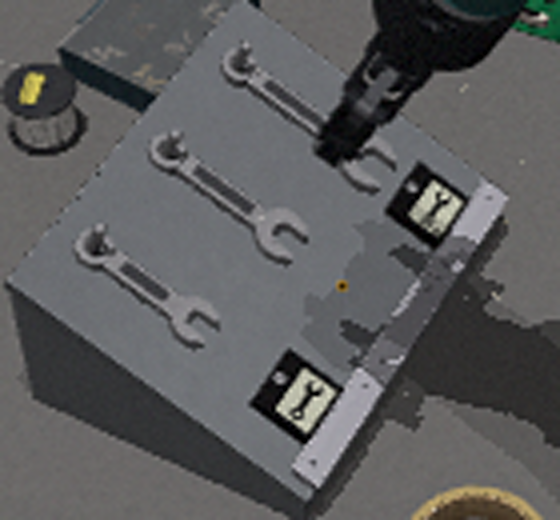

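View pics/top_g.png

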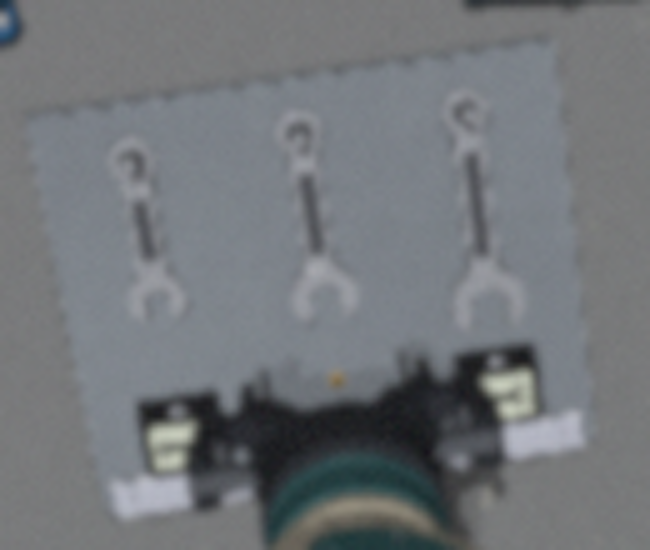

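Run:
```python
from h import *
p,R=plan(np.array([.425,.341,.12]),down(-25.7),65)
```

```text
[{"x": -9.8, "y": 8.9, "z": 40.4, "rx": -1.0, "ry": 4.4, "rz": 3.0, "claw": 65}, {"x": -12.4, "y": 8.8, "z": 39.7, "rx": -1.0, "ry": 4.4, "rz": 3.0, "claw": 65}, {"x": -15.0, "y": 8.8, "z": 38.7, "rx": -1.0, "ry": 4.3, "rz": 3.0, "claw": 65}, {"x": -17.3, "y": 9.1, "z": 37.8, "rx": -1.0, "ry": 4.4, "rz": 3.1, "claw": 65}, {"x": -19.8, "y": 9.3, "z": 36.4, "rx": -1.0, "ry": 4.3, "rz": 3.0, "claw": 65}, {"x": -21.9, "y": 9.9, "z": 35.1, "rx": -0.9, "ry": 4.4, "rz": 3.1, "claw": 65}, {"x": -24.0, "y": 10.5, "z": 33.5, "rx": -1.0, "ry": 4.3, "rz": 3.0, "claw": 65}, {"x": -25.8, "y": 11.3, "z": 31.7, "rx": -0.9, "ry": 4.4, "rz": 3.1, "claw": 65}]
```

Emit:
carry_out([
  {"x":-10,"y":7,"z":40,"rx":-1,"ry":4.4,"rz":3,"claw":65},
  {"x":-12.5,"y":7,"z":40,"rx":-1,"ry":4.4,"rz":3,"claw":65},
  {"x":-15,"y":8,"z":39,"rx":-1,"ry":4.4,"rz":3,"claw":65},
  {"x":-17,"y":9,"z":38,"rx":-1,"ry":4.4,"rz":3,"claw":65},
  {"x":-20,"y":9,"z":36,"rx":-1,"ry":4.3,"rz":3.1,"claw":65},
  {"x":-22,"y":10,"z":35,"rx":-1,"ry":4.3,"rz":3.1,"claw":65},
  {"x":-24,"y":11,"z":34,"rx":-0.9,"ry":4.3,"rz":3.1,"claw":65},
  {"x":-26,"y":11,"z":32,"rx":-0.9,"ry":4.3,"rz":3.1,"claw":65},
])

```text
clock: 11.85
ee_pos: [0.4232, 0.344, 0.1223]
tcp_rot: [-1.572, 0.005, -0.449]
force: [0.5, -0.3, 0.5]
opening: 0.766
```

Emit:
carry_out([
  {"x":0,"y":0,"z":0,"rx":0,"ry":0,"rz":0,"claw":65},
  {"x":0,"y":0,"z":0,"rx":0,"ry":0,"rz":0,"claw":65},
])

```text
clock: 12.05
ee_pos: [0.4233, 0.3423, 0.1223]
tcp_rot: [-1.573, 0.004, -0.445]
force: [-0.8, -0.9, -0.5]
opening: 0.765
```

```bash
python3 look.py h scene 190 270 90 85 top 120 205 80 65;python3 - <<'E'
from h import *
t,R=cur(); s=env.observe();print(s['clock'],t,s['tcp_rot'],s['joints'],s['opening'])
plan(np.array([.425,.341,.12]),down(-25.7),65)
s1=8;
for k in(-1,1):
    q=t+R@[0,-.004,k*.0325]; print((proj("scene",q)-[189.5,269.5])*6,(proj("top",q)-[119.5,204.5])*9)
print(viewer.tip_of("scene","holder"),viewer.tip_of("top","holder"))
E
```

```text
scene origin 190 270 scale 6
top origin 120 205 scale 9
12.15 [0.42349566 0.34109148 0.12346342] [-1.57191795  0.0028725  -0.44677192] [ 0.55815806  0.21692458 -0.34326303  1.01309559  0.00182339  1.0049261 ] 0.7606369606351119
[{"x": 1.4, "y": 3.5, "z": 0.6, "rx": 0.1, "ry": 0.1, "rz": -0.2, "claw": 65}]
[280.78844825 217.91478856] [334.66729306 432.01311794]
[114.93960662 290.0117798 ] [134.5246834  330.32514216]
[{'pixel': [227.3, 335.8], 'p': 0.55}] [{'pixel': [160.4, 243.8], 'p': 0.65}]
```

View pics/scene_h.png

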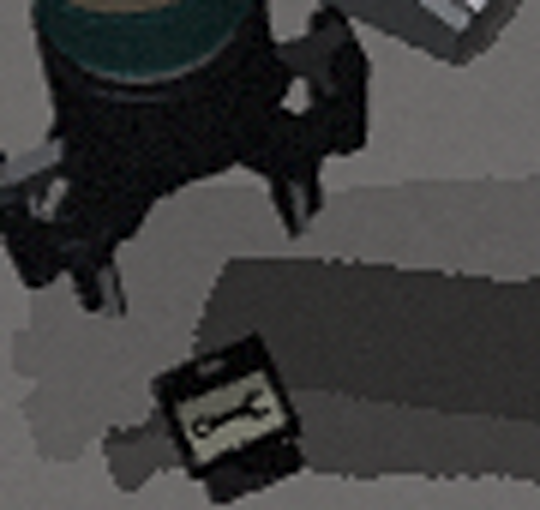

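View pics/top_h.png

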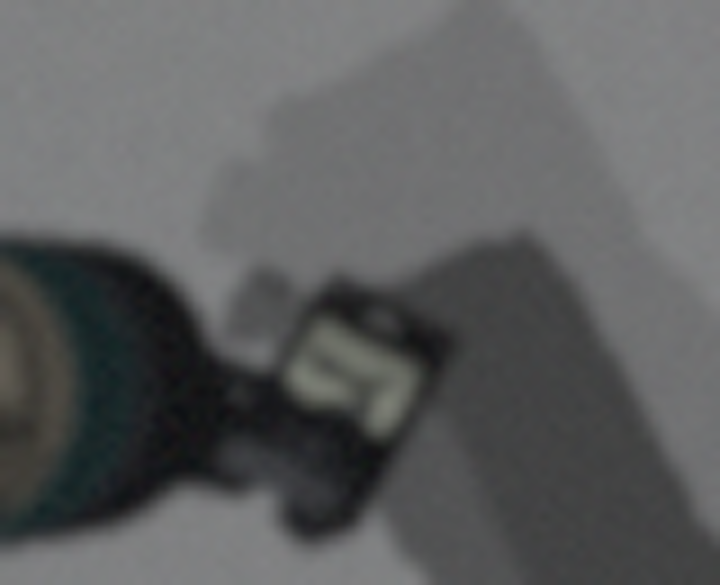

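Emit:
carry_out([
  {"x":1.5,"y":25,"z":0,"rx":0,"ry":0.1,"rz":-0.2,"claw":65},
  {"x":0,"y":25,"z":0,"rx":0,"ry":0,"rz":0,"claw":65},
  {"x":0,"y":25,"z":0,"rx":0,"ry":0,"rz":0,"claw":65},
  {"x":0,"y":20,"z":0,"rx":0,"ry":0,"rz":0,"claw":65},
  {"x":0,"y":10,"z":0,"rx":0,"ry":0,"rz":0,"claw":65},
  {"x":0,"y":0,"z":0,"rx":0,"ry":0,"rz":0,"claw":65},
  {"x":0,"y":0,"z":0,"rx":0,"ry":0,"rz":0,"claw":65},
])

```text
clock: 12.95
ee_pos: [0.4255, 0.3409, 0.02]
tcp_rot: [-1.57, -0.001, -0.449]
force: [-0.6, 0.9, 0.8]
opening: 0.764
```

```bash
python3 look.py i scene 190 270 90 85 top 120 205 80 65;python3 - <<'E'
from h import *
t,R=cur(); s=env.observe();print(s['clock'],t,s['tcp_rot'])
E
```

```text
scene origin 190 270 scale 6
top origin 120 205 scale 9
13.05 [0.42595711 0.34145345 0.02058065] [-1.56851582 -0.00219564 -0.44878639]
```

View pics/scene_i.png

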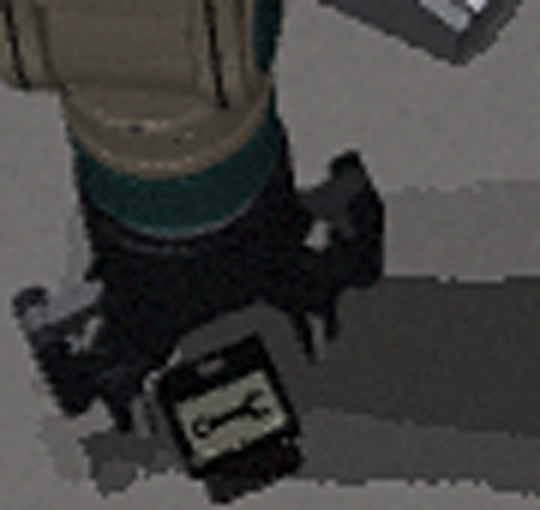

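View pics/top_i.png

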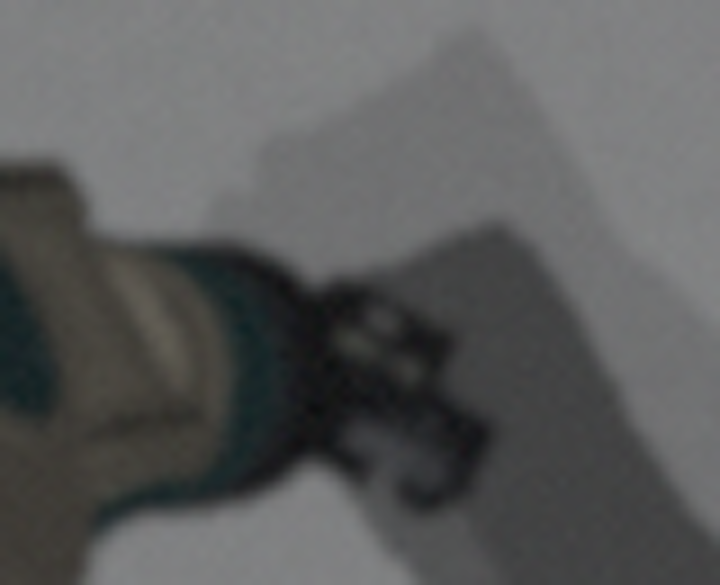

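Run:
```python
from h import *
for tag,t in(("h",np.array([.4235,.3415,.1227])),("i",np.array([.4257,.3411,.0203]))):
    R=down(-25.6)
    W=cloud("scene",np.load(f"scene_{tag}.npy"))[270:355,190:280].reshape(-1,3)
    L=(W-t)@R
    for k in(-1,1):
        m=(abs(L[:,0])<.013)&(L[:,2]*k>.028)&(L[:,2]*k<.055)&(L[:,1]>-.05)&(L[:,1]<.012)
        print(tag,k,m.sum(),np.round(L[m][np.argsort(-L[m][:,1])][:8]*1e3,1).tolist())
```

```text
h -1 53 [[-10.6, -6.4, -34.8], [-11.4, -8.4, -39.4], [-3.0, -8.6, -33.5], [-10.8, -9.2, -37.3], [1.8, -9.9, -33.3], [-10.9, -13.0, -32.8], [5.5, -13.2, -32.8], [-12.6, -14.3, -34.5]]
h 1 54 [[-12.4, -10.1, 35.6], [-7.9, -11.3, 40.6], [-6.0, -11.9, 39.8], [-12.8, -12.6, 37.7], [-12.6, -12.7, 33.0], [-10.0, -13.3, 38.8], [-11.9, -13.4, 35.0], [-7.4, -13.9, 44.6]]
i -1 46 [[-1.8, -6.7, -34.5], [-7.5, -6.8, -34.5], [9.5, -7.3, -34.3], [2.7, -9.3, -34.1], [-12.1, -9.7, -40.3], [-11.4, -10.3, -38.2], [-7.1, -11.6, -45.2], [-12.2, -14.0, -35.6]]
i 1 38 [[-10.0, -9.7, 36.2], [-11.3, -10.2, 34.2], [-7.4, -11.0, 37.5], [-10.8, -11.7, 31.4], [-7.7, -15.7, 41.9], [-10.9, -16.0, 35.8], [-8.9, -16.1, 39.9], [-6.6, -16.2, 39.0]]
```

Emit:
carry_out([
  {"x":0,"y":12,"z":0,"rx":0,"ry":0,"rz":0,"claw":65},
  {"x":0,"y":8.5,"z":0,"rx":0,"ry":0,"rz":0,"claw":62},
  {"x":0,"y":0,"z":0,"rx":0,"ry":0,"rz":0,"claw":60},
  {"x":0,"y":0,"z":0,"rx":0,"ry":0,"rz":0,"claw":60},
])

```text
clock: 13.45
ee_pos: [0.4241, 0.3406, -0.002]
tcp_rot: [-1.572, 0.0, -0.448]
force: [-0.2, -0.1, -0.3]
opening: 0.699
```

```bash
python3 look.py j scene 190 290 90 75;python3 - <<'E'
from h import *
t,R=cur(); s=env.observe();print(s['clock'],t,s['tcp_rot'],s["force"])
E
```

```text
scene origin 190 290 scale 7
13.5 [ 0.42453054  0.34080961 -0.00166564] [-1.57140072e+00 -3.49508682e-04 -4.48466610e-01] [0.55696455 0.34467391 0.76763881]
```

View pics/scene_j.png

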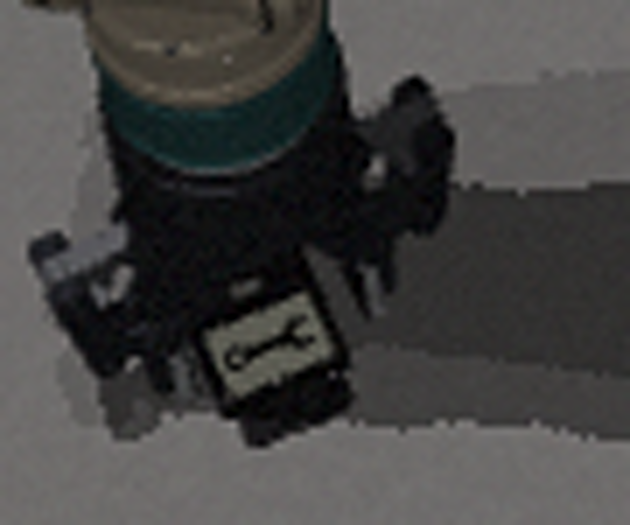

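Emit:
carry_out([
  {"x":0,"y":-1,"z":0,"rx":0,"ry":0,"rz":0,"claw":52},
  {"x":0,"y":0,"z":0,"rx":0,"ry":0,"rz":0,"claw":44},
  {"x":0,"y":0,"z":0,"rx":0,"ry":0,"rz":0,"claw":36},
  {"x":0,"y":0,"z":0,"rx":0,"ry":0,"rz":0,"claw":36},
  {"x":0,"y":0,"z":0,"rx":0,"ry":0,"rz":0,"claw":36},
])

```text
clock: 14.0
ee_pos: [0.4252, 0.3412, 0.0005]
tcp_rot: [-1.57, -0.001, -0.448]
force: [-0.2, 0.1, 5.8]
opening: 0.513
```

Emit:
carry_out([
  {"x":0,"y":-10,"z":0,"rx":0,"ry":0,"rz":0,"claw":36},
  {"x":0,"y":-30,"z":0,"rx":0,"ry":0,"rz":0,"claw":36},
  {"x":0,"y":-45,"z":0,"rx":0,"ry":0,"rz":0,"claw":36},
  {"x":0,"y":-45,"z":0,"rx":0,"ry":0,"rz":0,"claw":36},
  {"x":0,"y":-45,"z":0,"rx":0,"ry":0,"rz":0,"claw":36},
])

```text
clock: 14.5
ee_pos: [0.4242, 0.3407, 0.1765]
tcp_rot: [-1.571, -0.001, -0.449]
force: [0.5, -0.2, -0.1]
opening: 0.517
```

```bash
python3 look.py k scene 180 220 110 110;python3 - <<'E'
from h import *
t,R=cur(); s=env.observe();print(s['clock'],t,s['tcp_rot'],s["force"],s["opening"])
Rr=rackR(); Rt=toolR(-Rr[:,2],Rr[:,1])
plan(rk(.022+.06,0,.09),Rt,36)
E
```

```text
scene origin 180 220 scale 5
14.55 [0.42867439 0.34360558 0.18521717] [-1.55931163 -0.00791084 -0.44840721] [1.25033273 1.22137552 4.8650713 ] 0.5170935395068673
[{"x": 28.4, "y": 3.9, "z": -29.9, "rx": 0.9, "ry": -4.4, "rz": -2.9, "claw": 36}, {"x": 25.7, "y": 4.9, "z": -32.0, "rx": 0.9, "ry": -4.4, "rz": -2.9, "claw": 36}, {"x": 23.0, "y": 5.5, "z": -34.0, "rx": 0.9, "ry": -4.4, "rz": -3.0, "claw": 36}, {"x": 20.0, "y": 6.1, "z": -35.7, "rx": 0.9, "ry": -4.4, "rz": -3.0, "claw": 36}, {"x": 16.9, "y": 6.5, "z": -37.2, "rx": 0.9, "ry": -4.4, "rz": -2.9, "claw": 36}, {"x": 13.6, "y": 6.7, "z": -38.5, "rx": 0.9, "ry": -4.3, "rz": -3.0, "claw": 36}, {"x": 10.3, "y": 6.7, "z": -39.5, "rx": 0.9, "ry": -4.4, "rz": -2.9, "claw": 36}, {"x": 6.9, "y": 6.5, "z": -40.3, "rx": 0.9, "ry": -4.3, "rz": -3.0, "claw": 36}]
```

View pics/scene_k.png

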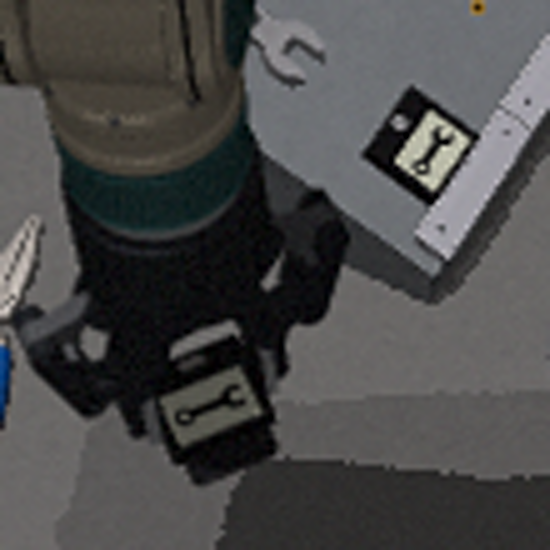

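Run:
```python
from h import *
t,R=cur(); print(t)
Rr=rackR(); Rt=toolR(-Rr[:,2],Rr[:,1]); print(rk(.04,0,.07))
plan(rk(.040,0,.07),Rt,36)
```

```text
[0.42867439 0.34360558 0.18521717]
[0.50083457 0.02507317 0.11688678]
[{"x": 25.3, "y": 8.4, "z": -32.1, "rx": 0.9, "ry": -4.4, "rz": -2.9, "claw": 36}, {"x": 22.4, "y": 9.0, "z": -34.0, "rx": 0.9, "ry": -4.4, "rz": -2.9, "claw": 36}, {"x": 19.1, "y": 9.6, "z": -35.8, "rx": 0.9, "ry": -4.4, "rz": -3.0, "claw": 36}, {"x": 15.9, "y": 9.9, "z": -37.3, "rx": 0.9, "ry": -4.4, "rz": -3.0, "claw": 36}, {"x": 12.5, "y": 10.1, "z": -38.5, "rx": 0.9, "ry": -4.4, "rz": -2.9, "claw": 36}, {"x": 8.9, "y": 9.9, "z": -39.5, "rx": 0.9, "ry": -4.3, "rz": -3.0, "claw": 36}, {"x": 5.4, "y": 9.8, "z": -40.2, "rx": 0.9, "ry": -4.4, "rz": -2.9, "claw": 36}, {"x": 1.8, "y": 9.3, "z": -40.6, "rx": 0.9, "ry": -4.3, "rz": -3.0, "claw": 36}]
```

Emit:
carry_out([
  {"x":25,"y":3,"z":-32,"rx":0.9,"ry":-4.4,"rz":-2.9,"claw":36},
  {"x":22,"y":4,"z":-34,"rx":0.9,"ry":-4.4,"rz":-2.9,"claw":36},
  {"x":19,"y":5,"z":-36,"rx":0.9,"ry":-4.4,"rz":-3,"claw":36},
  {"x":16,"y":5,"z":-37,"rx":0.9,"ry":-4.4,"rz":-3,"claw":36},
  {"x":12.5,"y":5,"z":-38.5,"rx":0.9,"ry":-4.4,"rz":-2.9,"claw":36},
  {"x":9,"y":5,"z":-39.5,"rx":0.9,"ry":-4.3,"rz":-3,"claw":36},
  {"x":5.5,"y":5,"z":-40,"rx":0.9,"ry":-4.4,"rz":-2.9,"claw":36},
  {"x":2,"y":5,"z":-40.5,"rx":0.9,"ry":-4.3,"rz":-3,"claw":36},
])

```text
clock: 15.35
ee_pos: [0.4886, 0.0212, 0.1464]
tcp_rot: [-1.579, -0.428, 0.178]
force: [1.5, -0.6, -0.9]
opening: 0.517
```

Emit:
carry_out([
  {"x":0,"y":0,"z":0,"rx":0,"ry":0,"rz":0,"claw":36},
  {"x":0,"y":0,"z":0,"rx":0,"ry":0,"rz":0,"claw":36},
  {"x":0,"y":0,"z":0,"rx":0,"ry":0,"rz":0,"claw":36},
])

```text
clock: 15.65
ee_pos: [0.4888, 0.0231, 0.1462]
tcp_rot: [-1.576, -0.424, 0.173]
force: [0.4, -0.2, -0.1]
opening: 0.515
```

```bash
python3 look.py l scene 240 130 100 110 top 210 150 110 80;python3 - <<'E'
from h import *
t,R=cur(); s=env.observe();print(s['clock'],t,s['tcp_rot'],s["force"],s["opening"],s["joints"])
Rr=rackR(); Rt=toolR(-Rr[:,2],Rr[:,1]); print("slot frame",torack(t)+[.184,0,0])
plan(rk(.040,0,.07),Rt,36)
E
```

```text
scene origin 240 130 scale 5
top origin 210 150 scale 7
15.75 [0.48902472 0.02387172 0.14631955] [-1.57659744 -0.42478416  0.1754793 ] [-0.11087453 -0.59055359  0.0772503 ] 0.5120343281536485 [-0.1625669  -0.16069199 -0.76178139  0.56459229  0.13158301 -0.3097341 ]
slot frame [0.04170631 0.00082623 0.10167981]
[{"x": -1.3, "y": 31.7, "z": -0.7, "rx": 0.2, "ry": 0.2, "rz": -0.7, "claw": 36}]
```

View pics/scene_l.png

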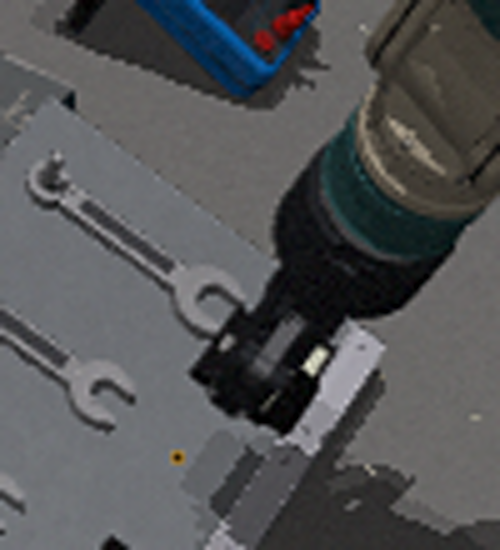

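View pics/top_l.png

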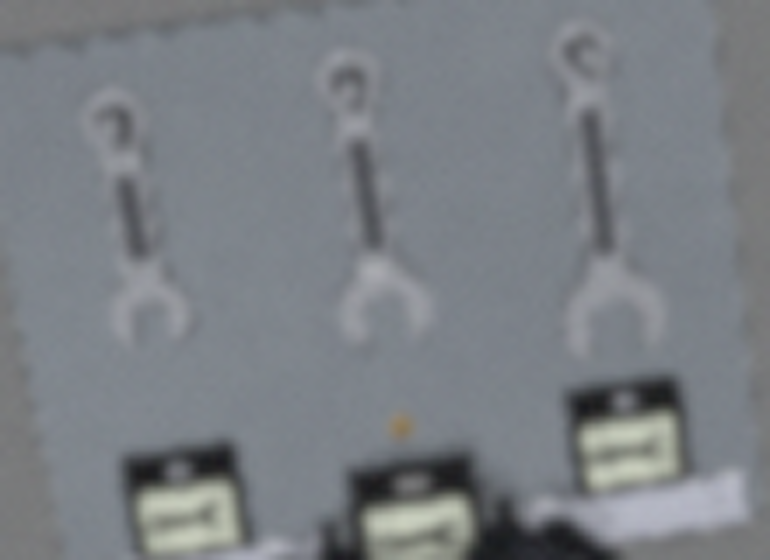

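Run:
```python
from h import *
t,R=cur(); 
T=lambda X,Y:((X+.5)/7-.5+210,(Y+.5)/7-.5+150)
o=t+R@[0,-.010,0]
for n,p in dict(slot=(411,483),cL=(352,468),cR=(470,453)).items():
    w=onplane("top",T(*p),R[:,1],o); print(n,np.round((w-t)@R*1e3,1))
for k,q in dict(slot=[.016,-.01,0],cL=[.022,-.01,.023],cR=[.022,-.01,-.023]).items(): print(k,(proj("top",t+R@q)-[209.5,149.5])*7)
# check hole relative in this image
print("hole pred",(proj("top",HOLE)-[209.5,149.5])*7,"obs ~(401,427)")
```

```text
slot [ 17.3 -10.   -1.4]
cL [ 26.5 -10.   18.7]
cR [ 25.3 -10.  -24.1]
slot [408.13578511 487.4949278 ]
cL [342.54958944 481.99601008]
cR [468.75954846 462.33975077]
hole pred [403.4145194  429.97428552] obs ~(401,427)
```

Emit:
carry_out([
  {"x":-2,"y":25,"z":-0.5,"rx":0.2,"ry":0.2,"rz":-0.7,"claw":36},
  {"x":-1,"y":25,"z":0,"rx":0,"ry":0,"rz":0,"claw":36},
  {"x":0,"y":20,"z":0,"rx":0,"ry":0,"rz":0,"claw":36},
  {"x":0,"y":8,"z":0,"rx":0,"ry":0,"rz":0,"claw":36},
  {"x":0,"y":0,"z":0,"rx":0,"ry":0,"rz":0,"claw":36},
  {"x":0,"y":0,"z":0,"rx":0,"ry":0,"rz":0,"claw":36},
])

```text
clock: 16.35
ee_pos: [0.5188, 0.0276, 0.0744]
tcp_rot: [-1.572, -0.437, 0.171]
force: [-0.0, -0.0, -0.7]
opening: 0.512
```

```bash
python3 look.py m scene 240 160 90 90 top 210 180 110 70;python3 - <<'E'
from h import *
t,R=cur(); s=env.observe();print(s['clock'],t,s['tcp_rot'],s["force"])
Rr=rackR(); Rt=toolR(-Rr[:,2],Rr[:,1]); print("slot frame",torack(t)+[.184,0,0], Ro.from_matrix(R.T@Rt).as_rotvec(degrees=True))
E
```

```text
scene origin 240 160 scale 6
top origin 210 180 scale 7
16.45 [0.51910577 0.02706583 0.07506722] [-1.57230201 -0.43842534  0.1701453 ] [-0.14272589 -0.87181327 -0.69981991]
slot frame [ 0.03895138 -0.00114635  0.0243462 ] [ 0.10803739 -0.04664473  0.11988654]
```

View pics/scene_m.png

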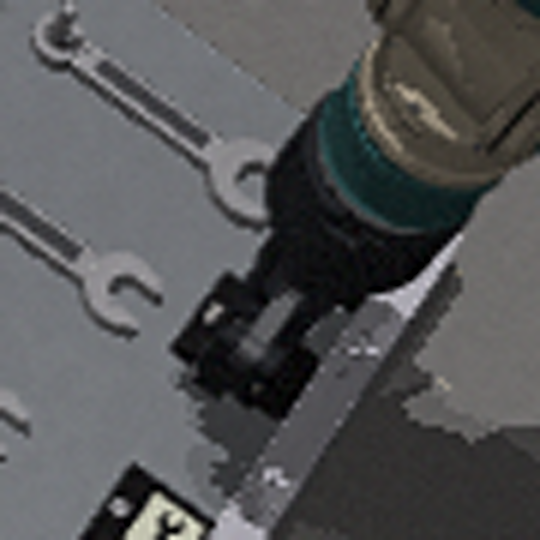

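View pics/top_m.png

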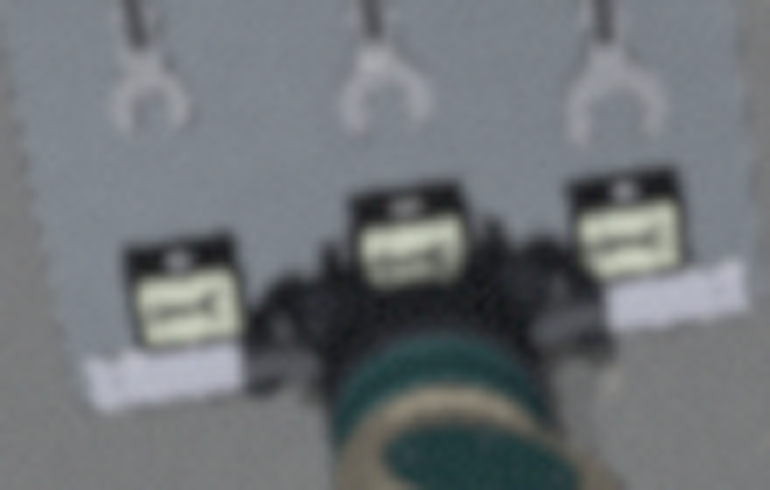

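Run:
```python
from h import *
T=lambda X,Y:((X+.5)/7-.5+210,(Y+.5)/7-.5+180); S=lambda X,Y:((X+.5)/6-.5+240,(Y+.5)/6-.5+160)
n=rackR()[:,2]
def at(c,u,z): return (torack(onplane(c,u,n,HOLE+n*z))+[.184,0,0])*1e3
print("top fixed",np.round(at("top",T(178,261),.01),1),np.round(at("top",T(625,190),.01),1))
for z in(.032,.034): print("top held slot",z,np.round(at("top",T(405,207),z),1))
for nme,p in dict(cL=(350,199),cR=(462,183)).items(): print(nme,np.round(at("top",T(*p),.034),1))
for nme,p in dict(fL=(126,247),fLr=(235,237),fR=(566,185),fRr=(676,170)).items(): print(nme,np.round(at("top",T(*p),.01),1))
print("scene fixed L",np.round(at("scene",S(121,506),.01),1))
for z in(.032,.034):print("scene held slot",np.round(at("scene",S(213,313),z),1))
p,e=tri(S(213,313),T(405,207)); print("tri",(torack(p)+[.184,0,0])*1e3,e)
```

```text
top fixed [38.8 90.9 10. ] [ 39.9 -89.6  10. ]
top held slot 0.032 [55.1 -1.7 32. ]
top held slot 0.034 [55.8 -1.7 34. ]
cL [62.5 18.9 34. ]
cR [ 62.1 -25.   34. ]
fL [ 48.  110.2  10. ]
fLr [45.2 67.  10. ]
fR [ 45.8 -66.4  10. ]
fRr [  45.  -110.9   10. ]
scene fixed L [36.8 89.2 10. ]
scene held slot [52.8 -2.5 32. ]
scene held slot [52.9 -1.2 34. ]
tri [53.74940533 -2.1803732  31.40980371] 0.002270722803231275
```

Emit:
carry_out([
  {"x":2,"y":6,"z":2,"rx":0,"ry":0,"rz":0,"claw":36},
  {"x":0,"y":6,"z":0,"rx":0,"ry":0,"rz":0,"claw":36},
  {"x":0,"y":5,"z":0,"rx":0,"ry":0,"rz":0,"claw":36},
  {"x":0,"y":3,"z":0,"rx":0,"ry":0,"rz":0,"claw":36},
  {"x":0,"y":0,"z":0,"rx":0,"ry":0,"rz":0,"claw":36},
  {"x":0,"y":0,"z":0,"rx":0,"ry":0,"rz":0,"claw":36},
])

```text
clock: 17.05
ee_pos: [0.528, 0.0305, 0.0563]
tcp_rot: [-1.571, -0.436, 0.169]
force: [-0.4, 0.9, 0.4]
opening: 0.516
```

```bash
python3 look.py n scene 240 160 90 90 top 210 180 110 70;python3 - <<'E'
from h import *
t,R=cur(); s=env.observe();print(s['clock'],t,s['tcp_rot'],s["force"])
Rr=rackR(); Rt=toolR(-Rr[:,2],Rr[:,1]); print("slot frame",torack(t)+[.184,0,0], Ro.from_matrix(R.T@Rt).as_rotvec(degrees=True))
E
```

```text
scene origin 240 160 scale 6
top origin 210 180 scale 7
17.15 [0.52821633 0.03047313 0.05664247] [-1.57159878 -0.43670031  0.16912079] [ 0.05341237 -0.01099159 -0.90487266]
slot frame [0.03982684 0.00066053 0.0036085 ] [ 0.09252246 -0.0997775   0.02104452]
```

View pics/scene_n.png

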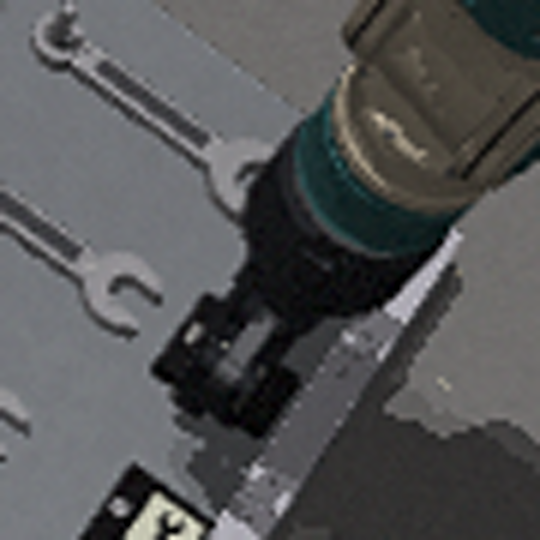

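View pics/top_n.png

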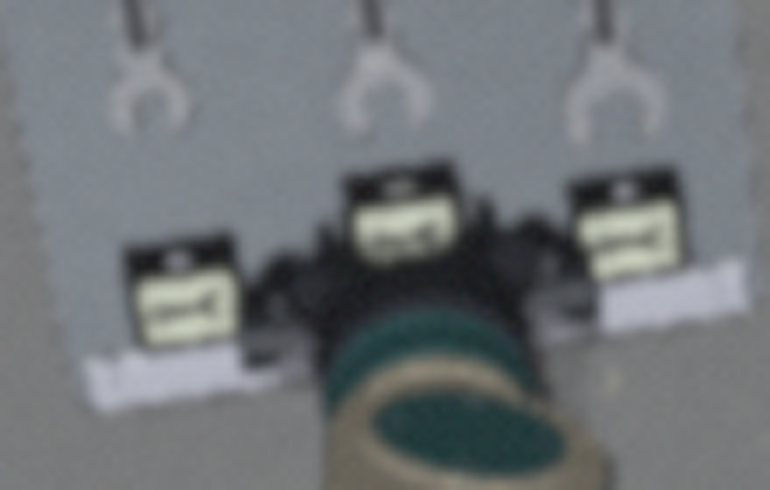

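```bash
cat > m.py <<'E'
from h import *
T=lambda X,Y:((X+.5)/7-.5+210,(Y+.5)/7-.5+180); S=lambda X,Y:((X+.5)/6-.5+240,(Y+.5)/6-.5+160)
n=rackR()[:,2]
def at(c,u,z): return np.round((torack(onplane(c,u,n,HOLE+n*z))+[.184,0,0])*1e3,1)
E
python3 - <<'E'
from m import *
for k,p in dict(slot=(397,188),cL=(341,182),cR=(456,164)).items(): print(k,at("top",T(*p),.0135))
print("scene",at("scene",S(193,333),.0135))
E
```

```text
slot [56.6  0.3 13.5]
cL [62.7 21.8 13.5]
cR [ 62.9 -24.1  13.5]
scene [54.1  0.1 13.5]
```

Emit:
carry_out([
  {"x":0,"y":1.5,"z":0,"rx":0,"ry":0,"rz":0,"claw":36},
  {"x":0,"y":0,"z":0,"rx":0,"ry":0,"rz":0,"claw":36},
])

```text
clock: 17.35
ee_pos: [0.5289, 0.0306, 0.0553]
tcp_rot: [-1.572, -0.437, 0.169]
force: [0.6, -0.1, -0.4]
opening: 0.517
```

Emit:
carry_out([
  {"x":0,"y":0.8,"z":0,"rx":0,"ry":0,"rz":0,"claw":36},
  {"x":0,"y":0,"z":0,"rx":0,"ry":0,"rz":0,"claw":36},
])

```text
clock: 17.55
ee_pos: [0.5291, 0.0307, 0.0545]
tcp_rot: [-1.572, -0.437, 0.169]
force: [-0.5, 0.3, 0.6]
opening: 0.512
```

Emit:
carry_out([
  {"x":0,"y":0.8,"z":0,"rx":0,"ry":0,"rz":0,"claw":36},
  {"x":0,"y":0,"z":0,"rx":0,"ry":0,"rz":0,"claw":36},
])

```text
clock: 17.75
ee_pos: [0.5292, 0.0307, 0.0543]
tcp_rot: [-1.572, -0.437, 0.169]
force: [-6.3, -1.3, 8.3]
opening: 0.517
```

Emit:
carry_out([
  {"x":0,"y":-0.8,"z":0,"rx":0,"ry":0,"rz":0,"claw":36},
  {"x":-2,"y":0,"z":0,"rx":0,"ry":0,"rz":0,"claw":36},
  {"x":-2,"y":0,"z":0,"rx":0,"ry":0,"rz":0,"claw":36},
  {"x":-1,"y":0,"z":0,"rx":0,"ry":0,"rz":0,"claw":36},
  {"x":0,"y":0,"z":0,"rx":0,"ry":0,"rz":0,"claw":36},
])

```text
clock: 18.25
ee_pos: [0.5243, 0.0299, 0.0521]
tcp_rot: [-1.571, -0.436, 0.169]
force: [-0.2, -0.6, -0.0]
opening: 0.517
```

Emit:
carry_out([
  {"x":-2,"y":0,"z":0,"rx":0,"ry":0,"rz":0,"claw":36},
  {"x":-2,"y":0,"z":0,"rx":0,"ry":0,"rz":0,"claw":36},
  {"x":0,"y":0,"z":0,"rx":0,"ry":0,"rz":0,"claw":36},
])

```text
clock: 18.55
ee_pos: [0.5205, 0.0293, 0.0503]
tcp_rot: [-1.571, -0.436, 0.169]
force: [0.2, 0.5, 0.7]
opening: 0.517
```

```bash
python3 look.py o scene 240 160 90 90 top 210 180 110 70;python3 - <<'E'
from h import *
t,R=cur(); s=env.observe();print(s['clock'],t,s['tcp_rot'],s["force"])
print("slot frame",torack(t)+[.184,0,0])
E
```

```text
scene origin 240 160 scale 6
top origin 210 180 scale 7
18.65 [0.52095703 0.02931549 0.05062337] [-1.5715368  -0.43649541  0.16913587] [ 0.45743422  0.42221829 -0.58203014]
slot frame [0.03062132 0.00075539 0.00125976]
```

View pics/scene_o.png

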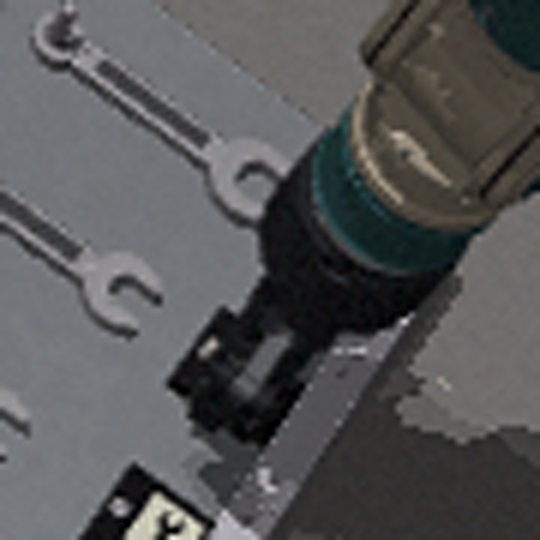

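View pics/top_o.png

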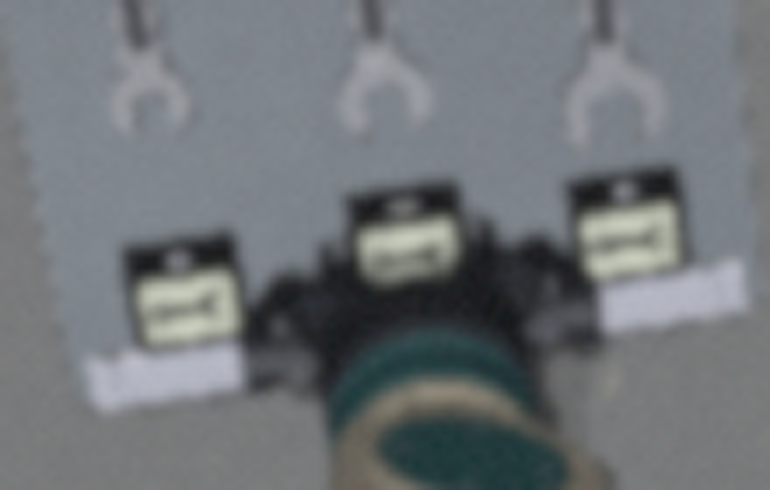

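Emit:
carry_out([
  {"x":-1.5,"y":0,"z":0,"rx":0,"ry":0,"rz":0,"claw":36},
  {"x":-1.5,"y":0,"z":0,"rx":0,"ry":0,"rz":0,"claw":36},
  {"x":0,"y":0,"z":0,"rx":0,"ry":0,"rz":0,"claw":36},
])

```text
clock: 18.95
ee_pos: [0.519, 0.0289, 0.0499]
tcp_rot: [-1.572, -0.438, 0.169]
force: [0.6, 0.0, -0.6]
opening: 0.515
```

Emit:
carry_out([
  {"x":-1.5,"y":0,"z":0,"rx":0,"ry":0,"rz":0,"claw":36},
  {"x":0,"y":0,"z":0,"rx":0,"ry":0,"rz":0,"claw":36},
])

```text
clock: 19.15
ee_pos: [0.5183, 0.0287, 0.0496]
tcp_rot: [-1.572, -0.439, 0.17]
force: [3.4, 2.4, 0.6]
opening: 0.513
```

Emit:
carry_out([
  {"x":-1.5,"y":0,"z":0,"rx":0,"ry":0,"rz":0,"claw":36},
  {"x":0,"y":0,"z":0,"rx":0,"ry":0,"rz":0,"claw":36},
])

```text
clock: 19.35
ee_pos: [0.5169, 0.0284, 0.049]
tcp_rot: [-1.572, -0.439, 0.17]
force: [4.5, 1.8, 1.6]
opening: 0.516
```

Emit:
carry_out([
  {"x":-1.5,"y":0,"z":0,"rx":0,"ry":0,"rz":0,"claw":36},
  {"x":0,"y":0,"z":0,"rx":0,"ry":0,"rz":0,"claw":36},
])

```text
clock: 19.55
ee_pos: [0.5154, 0.0282, 0.0482]
tcp_rot: [-1.572, -0.439, 0.17]
force: [5.3, 2.5, 1.1]
opening: 0.517
```

Emit:
carry_out([
  {"x":-1,"y":0,"z":0,"rx":0,"ry":0,"rz":0,"claw":36},
  {"x":0,"y":0,"z":0,"rx":0,"ry":0,"rz":0,"claw":36},
])

```text
clock: 19.75
ee_pos: [0.5148, 0.0281, 0.048]
tcp_rot: [-1.572, -0.439, 0.17]
force: [5.7, 3.5, 0.9]
opening: 0.514
```

Emit:
carry_out([
  {"x":-1,"y":0,"z":0,"rx":0,"ry":0,"rz":0,"claw":36},
  {"x":0,"y":0,"z":0,"rx":0,"ry":0,"rz":0,"claw":36},
])

```text
clock: 19.95
ee_pos: [0.5143, 0.028, 0.0478]
tcp_rot: [-1.572, -0.44, 0.17]
force: [6.0, 3.0, 1.4]
opening: 0.515
```

```bash
python3 look.py p scene 240 160 90 90 top 210 180 110 70;python3 - <<'E'
from h import *
t,R=cur(); s=env.observe();print(s['clock'],t,s['tcp_rot'],s["force"],rackR().T@s["force"])
print("slot frame",torack(t)+[.184,0,0])
E
```

```text
scene origin 240 160 scale 6
top origin 210 180 scale 7
20.05 [0.51437762 0.02800513 0.04788576] [-1.5716709  -0.44023037  0.16979544] [5.31504354 2.62021512 1.23312695] [ 5.67211634  1.67730978 -1.28434624]
slot frame [0.02338626 0.00058402 0.00161291]
```

View pics/scene_p.png

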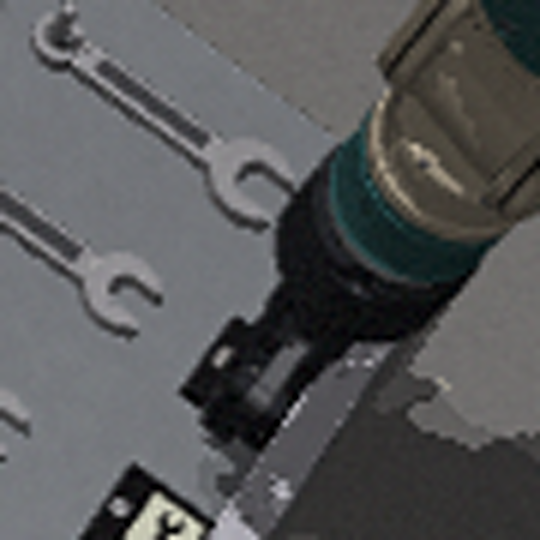

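View pics/top_p.png

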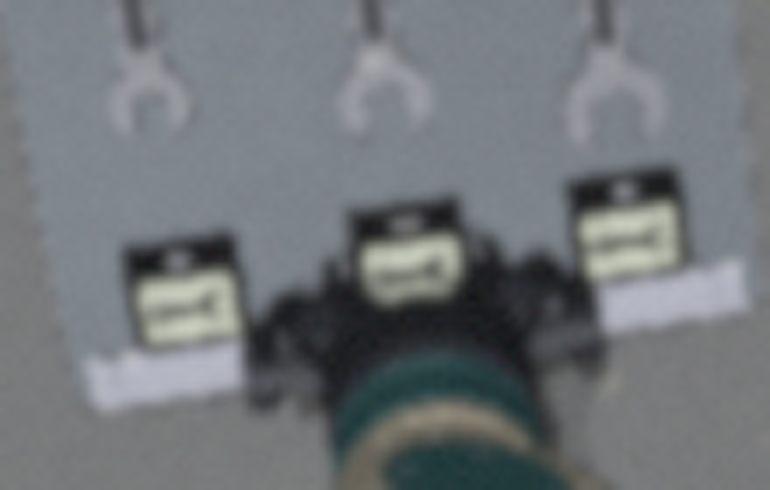

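Emit:
carry_out([
  {"x":-1,"y":0,"z":0.7,"rx":0,"ry":0,"rz":0,"claw":36},
  {"x":0,"y":0,"z":0,"rx":0,"ry":0,"rz":0,"claw":36},
])

```text
clock: 20.25
ee_pos: [0.5138, 0.028, 0.0477]
tcp_rot: [-1.573, -0.441, 0.17]
force: [6.2, 2.0, 1.4]
opening: 0.513
```

Emit:
carry_out([
  {"x":-1,"y":0,"z":0,"rx":0,"ry":0,"rz":0,"claw":36},
  {"x":0,"y":0,"z":0,"rx":0,"ry":0,"rz":0,"claw":36},
])

```text
clock: 20.45
ee_pos: [0.5136, 0.028, 0.0477]
tcp_rot: [-1.573, -0.442, 0.17]
force: [7.1, 1.5, 1.0]
opening: 0.515
```

```bash
cat > st.py <<'E'
from h import *
t,R=cur(); s=env.observe();print(s['clock'],t,s['tcp_rot'],"Frack",np.round(rackR().T@s["force"],2),"M",np.round(rackR().T@s["ft_torque"],2),s["opening"])
print("slot frame",torack(t)+[.184,0,0])
E
python3 st.py
```

```text
20.45 [0.51357651 0.02796718 0.04768085] [-1.57304357 -0.44212391  0.17014174] Frack [ 7.    0.3  -2.15] M [ 0.18 -1.15  0.04] 0.5151448366134325
slot frame [0.02257836 0.00068298 0.00176355]
```

Emit:
carry_out([
  {"x":-1.5,"y":0,"z":0,"rx":0,"ry":0,"rz":0,"claw":36},
  {"x":0,"y":0,"z":0,"rx":0,"ry":0,"rz":0,"claw":36},
])

```text
clock: 20.65
ee_pos: [0.5134, 0.0279, 0.0478]
tcp_rot: [-1.573, -0.445, 0.171]
force: [8.9, 3.3, 0.5]
opening: 0.518
```

```bash
python3 st.py;python3 look.py q scene 240 160 90 90 top 210 180 110 70
```

```text
20.65 [0.51343485 0.0279229  0.047829  ] [-1.57287954 -0.44460826  0.17062313] Frack [ 8.66  1.71 -3.45] M [ 0.26 -1.45  0.01] 0.5178203542567187
slot frame [0.02250762 0.00066346 0.00196   ]
scene origin 240 160 scale 6
top origin 210 180 scale 7
```

View pics/scene_q.png

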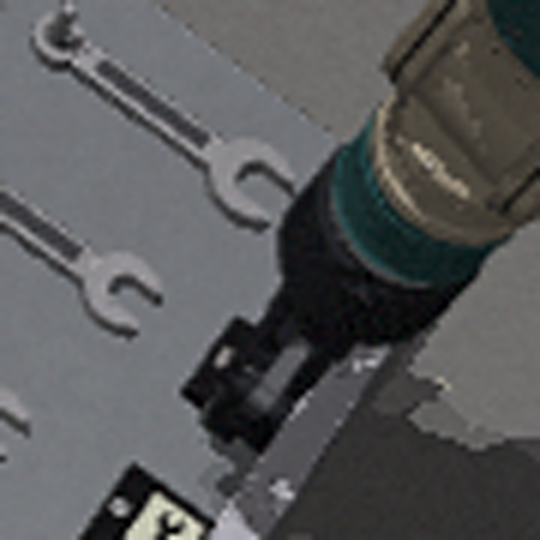

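View pics/top_q.png

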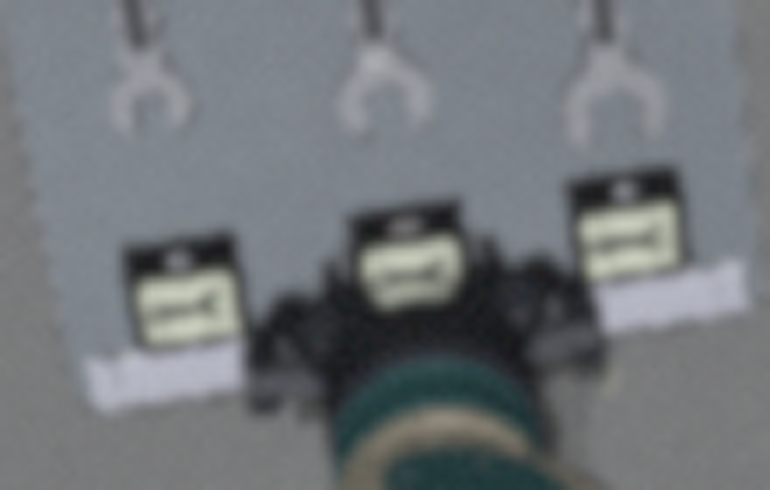

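Emit:
carry_out([
  {"x":0,"y":1,"z":1,"rx":0,"ry":0,"rz":0,"claw":36},
  {"x":0,"y":0,"z":0,"rx":0,"ry":0,"rz":0,"claw":36},
])

```text
clock: 20.95
ee_pos: [0.5138, 0.0281, 0.0472]
tcp_rot: [-1.575, -0.444, 0.17]
force: [5.9, 0.5, 4.8]
opening: 0.521
```

```bash
python3 st.py
python3 - <<'E'
from m import *
print("scene slot obs",at("scene",S(226,357),.01),"fixedL",at("scene",S(121,506),.01)); print("top slot obs",at("top",T(406,224),.01))
E
```

```text
20.95 [0.51375842 0.02811662 0.04717912] [-1.57534009 -0.444081    0.17048847] Frack [ 7.4  -0.52  1.86] M [-0.15 -1.13  0.1 ] 0.5206644077945322
slot frame [0.02255183 0.00079928 0.00122232]
scene slot obs [36.  -2.3 10. ] fixedL [36.8 89.2 10. ]
top slot obs [39.7 -1.  10. ]
```

Emit:
carry_out([
  {"x":-1.5,"y":0,"z":0.5,"rx":0,"ry":0,"rz":0,"claw":36},
  {"x":0,"y":0,"z":0,"rx":0,"ry":0,"rz":0,"claw":36},
  {"x":0,"y":0,"z":0,"rx":0,"ry":0,"rz":0,"claw":36},
])

```text
clock: 21.25
ee_pos: [0.5136, 0.0281, 0.0473]
tcp_rot: [-1.576, -0.446, 0.171]
force: [7.5, -1.0, 5.0]
opening: 0.515
```

```bash
python3 st.py; python3 look.py r scene 240 160 90 90 top 210 180 110 70
```

```text
21.25 [0.5136001  0.02811436 0.04731671] [-1.57623664 -0.44647796  0.17086138] Frack [ 8.68 -2.27  1.45] M [-0.25 -1.41  0.09] 0.514586223873341
slot frame [0.02246823 0.000824   0.00141312]
scene origin 240 160 scale 6
top origin 210 180 scale 7
```

View pics/scene_r.png

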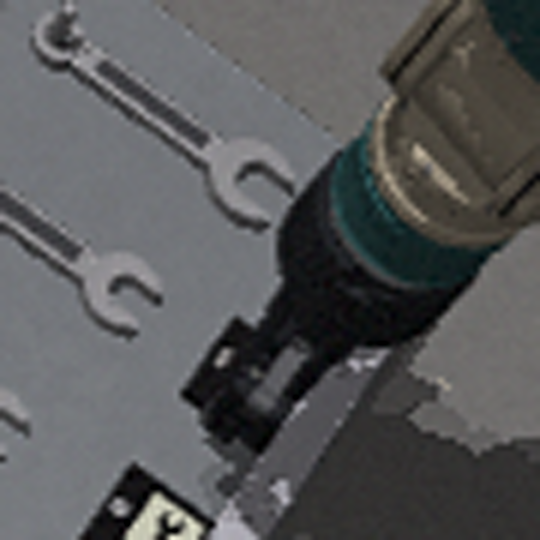

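View pics/top_r.png

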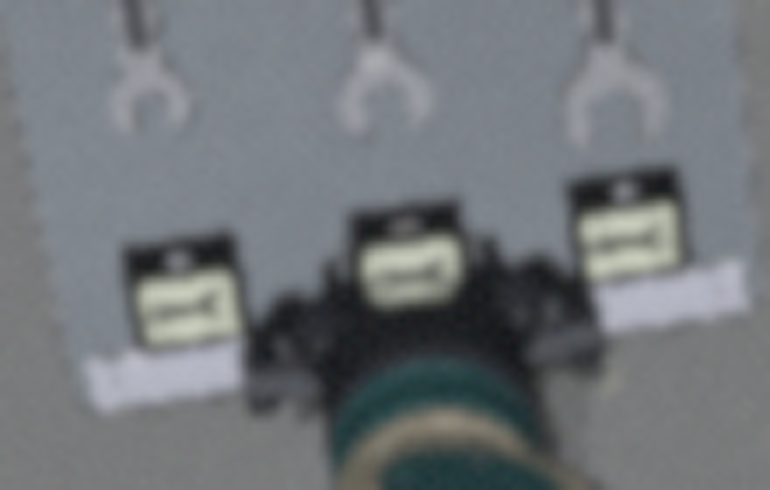

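Emit:
carry_out([
  {"x":-1,"y":0,"z":-0.5,"rx":0,"ry":0,"rz":0,"claw":36},
  {"x":-1,"y":0,"z":0,"rx":0,"ry":0,"rz":0,"claw":36},
  {"x":0,"y":0,"z":0,"rx":0,"ry":0,"rz":0,"claw":36},
  {"x":0,"y":0,"z":0,"rx":0,"ry":0,"rz":0,"claw":36},
])

```text
clock: 21.75
ee_pos: [0.5135, 0.028, 0.0476]
tcp_rot: [-1.575, -0.45, 0.172]
force: [9.3, 2.9, 4.4]
opening: 0.515
```

```bash
python3 st.py; python3 -c "
from h import *
for q in ('eye','holder'):
  for c in ('scene','top'):
    viewer.snapshot(c); print(q,c,viewer.tip_of(c,q)[:3])
print('home pred',proj('scene',rk(.022,0,0)),proj('top',rk(.022,0,0)),'eye',proj('scene',rk(.181,0,0)),proj('top',rk(.181,0,0)))
"; python3 st.py; python3 look.py s scene 190 150 140 130
```

```text
21.75 [0.51353387 0.0280316  0.04755186] [-1.57479933 -0.45007074  0.17158121] Frack [10.59  1.33 -0.07] M [ 0.18 -1.99  0.04] 0.5148579507777907
slot frame [0.0224957  0.00075372 0.00165977]
eye scene [{'pixel': [233.5, 186.9], 'p': 0.82}]
eye top [{'pixel': [255.8, 158.7], 'p': 0.65}, {'pixel': [258.4, 158.3], 'p': 0.56}]
holder scene [{'pixel': [281.5, 222.4], 'p': 0.51}]
holder top [{'pixel': [267.1, 213.8], 'p': 0.6}]
home pred [279.75523377 224.36741582] [267.93691723 216.14466052] eye [231.28405159 188.64933498] [259.53585153 161.7565753 ]
22.15 [0.51349986 0.02802664 0.04750964] [-1.57477416 -0.44994753  0.17152583] Frack [10.8  0.5  0.8] M [ 0.13 -1.97  0.05] 0.5159774983717179
slot frame [0.02244672 0.00075462 0.00163602]
scene origin 190 150 scale 4
```

View pics/scene_s.png

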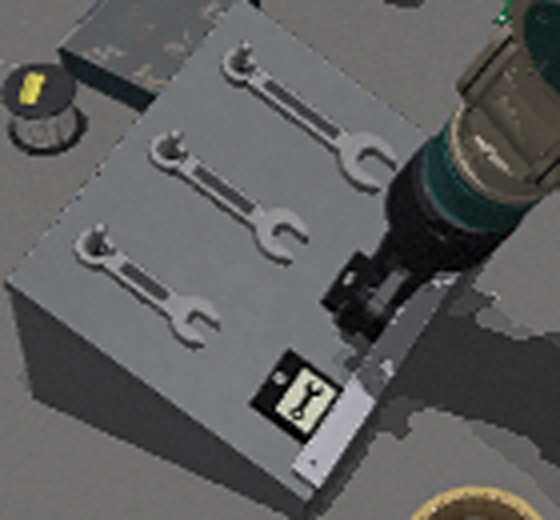

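```bash
python3 -c "
from h import *
print(env.finish_job())"; python3 st.py
```

```text
the job is handed in; nothing more can be done
None
the job is handed in; nothing more can be done
```

The spanner hangs by its eye on the free (middle) peg, jaw down and against the face, and I let go of it there. The label holder's tongue is behind the lip below that peg. I handed the job in at about 22 s, still gripping the holder and pressing it home. The hand-in reported no verdict, so what follows rests on my own readings.

**Spanner:** the pictures show the peg through the eye and the spanner lying parallel to its fixed neighbours. Nothing touches it.

**Holder home:**
- It is against a hard stop. With more push, the force down the slope rose from about 7 to 10.7 N, while the holder's position stayed the same. The spring alone gives 7 N at home.
- By the pictures, its screw slot is level with those of the fixed holders to about 0.5 mm.
- Tool position puts its origin about 22 mm up the slope from the lip, within about 1 mm.
- It is still gripped, at an opening of 44 mm.

**Small mismatches, all inside the limits:**
- The last pictures I measured put the holder about 1.5 mm to the right of the channel's middle, while the tool position said 0.8 mm to the left.
- The tool was tilted about 0.014 rad from square to the face, and stood about 0.5 mm off where it had first touched.
- The trained network's point for the eye was up to 4 pixels from my rack model's prediction in the top view. I relied on the pictures there.

**Pliers and board:** I did not measure them again at the end. The arm kept well clear of both.

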